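# Open a medicine transit case and load the tablet bottles

## Robot

A 7-joint arm with a two-finger parallel gripper is mounted at the origin on the work surface. World frame = base frame: x ahead of the robot, y to its left, z up, the work surface at z = 0. Lengths are in m, angles in rad, forces in N, time in s.
With the tool pointing down it reaches from about 0.425 to 1.025 m from the base axis. Payload 9.4 kg.
Tool frame: the origin (TCP) lies midway between the tips of the shut fingers; the grasp point (between the pads) lies bot.tcp_to_grasp behind it (bot.tcp_to_grasp is the distance from the TCP to the grasp point, in m); z points along the fingers, y is the direction in which the jaws open and shut (so a half turn about z gives the same grasp; the last joint's range is limited). The gripper opens to 93 mm and grips with 3 to 60 N. Pads are 15 mm wide; open, the fingers measure 128 mm over their backs; the gripper's body (75 mm by 188 mm) begins 65 mm behind the grasp point.
Start: joints at [-1.358, 0.599, -0.003, 1.599, 0.002, 0.943, -0.08], TCP at [0.207, 0.695, 0.219] pointing down, gripper open.
Joint ranges: [-2.57, 2.57], [-0.35, 1.97], [-1.29, 1.29], [0.11, 2.56], [-1.05, 4.19], [0.11, 1.86], [-2.63, 2.63]. Speed limits (rad/s): [2.22, 2.22, 3.01, 3.01, 3.14, 3.14, 3.14].

## Interface

Orientations are given as a 3x3 rotation matrix whose columns are the frame's x, y, z axes.
In Python, from rig import bot gives the robot as it stands. The module is installed in compiled form; this text tells all that it offers.
- The arm moves only by the tool move_arm, never from a script. Its argument "moves" is a list of rows, each an object of numbers: "grip": the finger opening in m, from 0 to 0.093; "x", "y", "z": the shift along the tool's x, y, z in m; "turn": the turn about the tool's z in degrees. In form: [{"grip": .., "x": .., "y": .., "z": .., "turn": ..}, ...]. A call has 1 to 10 rows; each row is the pose to reach, as a shift and turn from the pose commanded when the call began, along the tool's axes at that moment; what a row does not reach only later rows make up. A row lasts 1/8 s, in which the tool goes at most 62.5 mm and 10.7 degrees, less where a joint would pass 70% of its speed; a pose out of reach is approached as far as the arm can. A call with a gripper value outside its range is refused whole. The fingers move at their own pace and stop on an object; "grip_force" is the grip in N (left out, the last holds). Time passes only in rows, so rows that repeat a pose let the fingers close. It gives the time, the measured TCP pose, the force and the opening at its end, in the units of the state.
- bot.sense(): the state, without advancing time (a new reading comes with each control period).
- bot.snapshot(name): name is "side" or "top"; returns the picture (400x640x3 uint8, red, green, blue); there is no depth.
- bot.camera_info(name): a dict with "fx", "fy", "cx", "cy" (pixels), "xyz" and "attitude" of the camera in the world. Camera axes: x right, y down, z forward; pixel columns grow to the right and rows downward; lengths in m; the calibration is good to about 2 mm. A picture is of the moment at which its call begins. camera_info takes no time and is no camera call.
- bot.sign_off(): hands the job in, once; it reports no verdict.
The state is a dict: "clock": time; "qpos": joint angles; "joint_vel": joint speeds; "tau": joint torques, N m; "eef_pos": TCP position; "eef_rot": TCP orientation; "force": force on the tool from outside, world axes, zero at the start; "ft_torque": the same for the moment, N m; "width": opening from 0.0 (shut) to 1.0 (fully open).
Only numpy, scipy, OpenCV 4.12 (cv2) and the standard library are available. Lean on these libraries where they do the work, as an engineer would, in place of code of your own. Each camera call takes 0.05 s, during which the arm holds its last target.

## Task

Get the medicine transit case ready for a delivery: pinch the two buttons of its front catch together to free it, swing the lid up until it leans back, flip the metal stay up and bring the lid forward to rest on the stay. With the lid propped, then stand all the brown tablet bottles on the table upright in the case, one to each free cell. Leave the white logger in its cell, and do not push the other things on the table about.

Things in the scene. Friction and masses are not known exactly. Their poses are not given: they have to be found in the camera images.
- case: grey transit case, fixed: 195 deep (x) by 250 wide (y) by 95 high, lid top at 106. Origin: middle of its underside, on the table. x points to its back (hinge side), y to its left, z up; the catch is on its front (-x). Floor 6 thick, walls 5 to 6. The front part holds the cells; the stay lies in an open trough 71 wide (x 24 to 95) along the back wall
- cells (a point): the case's point (x -35.5, y 0, z 6) mm: on the cell floor, middle of the cells; axes as the case's. Two rows of three cells, each 52 (x) by 58 (y); cell middles at x -7 (back) and -64 (front), y 70, 0, -70, in the case's frame. Partitions of the dark insert rise to 36 over the table, 5 thick between rows, 12 within a row; 20 wide filler at the side walls
- lid (a joint): angle of the lid, rad: 0 shut and latched, grows as it opens. Flat panel 192 by 250 by 10, 0.45 kg, hinged along the top of the back wall. It swings freely: let go below about 1.5 it falls forward and shut, beyond about 1.6 it leans back by its own weight on its stop at 1.73. Resting on the raised stay it stands at about 1.45
- lid_hinge (a point): middle of the lid's hinge line (which runs along the case's y), at the case's (x 95, y 0, z 95) mm; its axes turn with the lid
- catch (a point): point midway between the catch's two buttons, on the lid, 226 from the hinge line (5 above hinge level when shut), 34 ahead of the lid's edge. Black discs 24 in diameter on the +y and -y ends of a block 42 wide, 24 thick; 66 over both, 46 pressed. Both in by over 4 frees the hooks from two lips by the case's front wall. The discs may pivot in the fingers. Axes turn with the lid
- button_left (a joint): travel of the button on the +y side of the catch, m: 0 out, 0.010 fully in; spring 1.6 N at the start, 5.6 N fully in. The lid is lifted by the pinched buttons; once the catch is up 15 mm the hooks stay clear even if the buttons are let out
- button_right (a joint): travel of the button on the -y side of the catch, m: 0 out, 0.010 fully in; same spring
- stay (a joint): angle of the stay, rad: 0 lying in the trough, 1.66 raised to its stop, just past upright, where it stays; let go below about 1.4 it falls back. Square aluminium bar 10 by 10 by 145 turning about the case's x axis direction at the case's point (x 75, y -80, z 72) mm; lying it points to +y, raised it points up. With it raised the lid comes to rest on its top
- stay_peg (a point): middle of the stay's finger peg: round, 14 in diameter, 26 long, along the case's x, sticking out of the stay towards the front, 130 mm from the stay's pivot (lying: at the case's (x 57, y 50, z 72) mm). 60 mm of free depth below it; it can turn between the fingers
- logger_mid (a point): centre (35 up) of the white temperature logger, an upright block 36 by 40 by 70 standing in the back left cell; to be left there
- jar: squat white jar, 72 in diameter, 60 high, origin under its middle; not to be moved
- carton_tall: white carton 60 x 70 x 70, origin under its middle; not to be moved
- carton_flat: cardboard carton 90 x 60 x 50, origin under its middle; not to be moved
- measure: steel measuring cup, 64 in diameter, 70 high, origin under its middle; not to be moved
- bottle1_mid (a point): centre (35 up) of a brown tablet bottle with a white cap, 44 in diameter (cap 41; it is gripped as a straight cylinder 44 wide), 70 high, 0.15 kg, bottom-heavy (thick glass base, centre of mass about 19 up); z along its axis; may be absent
- bottle2_mid (a point): centre (35 up) of a brown tablet bottle with a white cap, 44 in diameter (cap 41; it is gripped as a straight cylinder 44 wide), 70 high, 0.15 kg, bottom-heavy (thick glass base, centre of mass about 19 up); z along its axis; may be absent
- bottle3_mid (a point): centre (35 up) of a brown tablet bottle with a white cap, 44 in diameter (cap 41; it is gripped as a straight cylinder 44 wide), 70 high, 0.15 kg, bottom-heavy (thick glass base, centre of mass about 19 up); z along its axis; may be absent
- bottle4_mid (a point): centre (35 up) of a brown tablet bottle with a white cap, 44 in diameter (cap 41; it is gripped as a straight cylinder 44 wide), 70 high, 0.15 kg, bottom-heavy (thick glass base, centre of mass about 19 up); z along its axis; may be absent
- bottle5_mid (a point): centre (35 up) of a brown tablet bottle with a white cap, 44 in diameter (cap 41; it is gripped as a straight cylinder 44 wide), 70 high, 0.15 kg, bottom-heavy (thick glass base, centre of mass about 19 up); z along its axis; may be absent

How it is judged:
By the outcome, as a careful person would: the job done as asked, in the order asked, and still so for the second after the job is handed in, with the robot touching nothing.
Of bottle1, bottle2, bottle3, bottle4, bottle5 only 3 to 5 are there at a start; the rules pass over those that are not, and their reading is None.
At some moment in a run one of bottle1, bottle2, bottle3, bottle4, bottle5 may be knocked a few centimetres aside while the robot is not near it.
It also fails if it takes over 210 s, if anything falls off the work surface, if the arm or the gripper's body presses on something with over 40 N, if the wrist force passes 120 N, or if a joint passes its speed limit or range.

## Working session

There is one attempt and no reset: what is moved stays moved. The work goes in short steps, Python scripts to look and compute and a tool call to move; the robot and the scene stay as the last step left them, time stands still between calls to the robot, and variables do not carry over. Pictures are saved under pics/ and viewed, and the job is handed in when it is done.

Besides the shell and the picture viewer there is one more tool, called after "Call:" as name([rows], argument=value, ...), one row to a line, values as JSON. move_arm: Moves the arm, as the interface text tells. Its arguments: {"type":"object","properties":{"moves":{"type":"array"},"grip_force":{"type":"number"}},"required":["moves"]}

```bash
mkdir -p pics; python3 - <<'E'
from rig import bot
import cv2,numpy as np
np.set_printoptions(precision=4,suppress=True)
for n in("side","top"):
    im=bot.snapshot(n); cv2.imwrite(f"pics/a_{n}.png",im[:,:,::-1]); 
    c=bot.camera_info(n); print(n,c)
print(bot.sense()); print(bot.tcp_to_grasp)
E
```

```text
side {'fx': 419.9252034515535, 'fy': 419.9252034515535, 'cx': 313.7558326430422, 'cy': 204.62309411382398, 'xyz': array([ 0.2494, -0.8601,  0.7443]), 'attitude': array([[ 0.9584, -0.1597,  0.2366],
       [-0.2851, -0.5789,  0.7639],
       [ 0.015 , -0.7996, -0.6004]])}
top {'fx': 394.0000277280914, 'fy': 394.0000277280914, 'cx': 323.6563268485677, 'cy': 203.18069659878705, 'xyz': array([ 0.4049, -0.0031,  1.1553]), 'attitude': array([[ 0.0075, -0.9947,  0.1022],
       [-0.9999, -0.0066,  0.0095],
       [-0.0087, -0.1022, -0.9947]])}
{'clock': 0.1, 'qpos': array([-1.3577,  0.6001, -0.0025,  1.6001,  0.0018,  0.9429, -0.0798]), 'joint_vel': array([-0.001 , -0.0008, -0.0008, -0.0012, -0.001 , -0.0032, -0.0004]), 'tau': array([  0.0055, -76.6552,   1.5023, -25.2934,  -0.0523,   0.0136,
         0.0001]), 'eef_pos': array([0.207 , 0.6943, 0.2178]), 'eef_rot': array([[-0.9583,  0.2857, -0.0003],
       [ 0.2857,  0.9583, -0.0014],
       [-0.0001, -0.0014, -1.    ]]), 'force': array([ 0.2805, -0.41  , -0.4552]), 'ft_torque': array([ 0.0026, -0.0267,  0.009 ]), 'width': 1.0009803176181638}
0.0188
```

View pics/a_side.png

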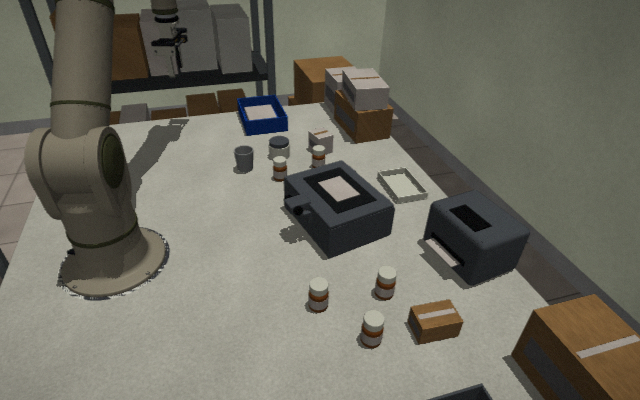

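View pics/a_top.png

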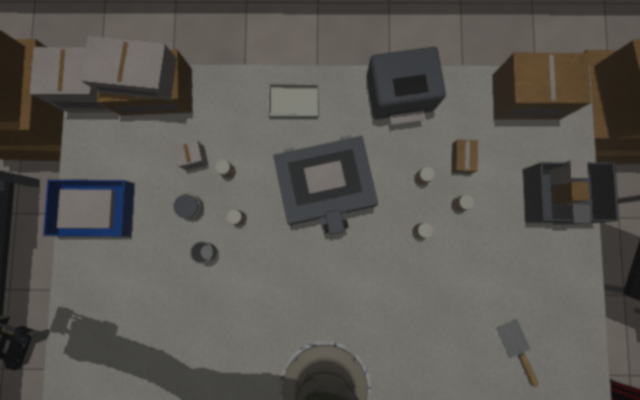

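```bash
cat > h.py <<'E'
import cv2,numpy as np
from rig import bot
np.set_printoptions(precision=4,suppress=True)
C={n:bot.camera_info(n) for n in("side","top")}
def proj(n,P):
    c=C[n]; p=(np.atleast_2d(P)-c['xyz'])@c['attitude']
    return np.c_[c['fx']*p[:,0]/p[:,2]+c['cx'],c['fy']*p[:,1]/p[:,2]+c['cy']]
def ray(n,uv):
    c=C[n]; d=c['attitude']@np.array([(uv[0]-c['cx'])/c['fx'],(uv[1]-c['cy'])/c['fy'],1.]); return c['xyz'],d/np.linalg.norm(d)
def atz(n,uv,z):
    o,d=ray(n,uv); return o+d*(z-o[2])/d[2]
def tri(us,ut):
    A=np.zeros((3,3));b=np.zeros(3)
    for n,u in(("side",us),("top",ut)):
        o,d=ray(n,u);M=np.eye(3)-np.outer(d,d);A+=M;b+=M@o
    X=np.linalg.solve(A,b); return X,[np.linalg.norm(proj(n,X)[0]-u) for n,u in(("side",us),("top",ut))]
def snap(n,name):
    im=bot.snapshot(n)[:,:,::-1].copy(); cv2.imwrite(f"pics/{name}.png",im); return im
def crop(im,x0,y0,x1,y1,s,name,gamma=1.0):
    r=im[y0:y1,x0:x1]; r=(255*(r/255.)**gamma).astype(np.uint8)
    r=cv2.resize(r,None,fx=s,fy=s,interpolation=cv2.INTER_CUBIC)
    st=20
    for u in range((x0//st+1)*st,x1,st): cv2.putText(r,str(u),((u-x0)*s,10),0,.4,(0,255,255),1); cv2.line(r,((u-x0)*s,12),((u-x0)*s,18),(0,255,255),1)
    for v in range((y0//st+1)*st,y1,st): cv2.putText(r,str(v),(0,(v-y0)*s+4),0,.4,(0,255,255),1); cv2.line(r,(26,(v-y0)*s),(32,(v-y0)*s),(0,255,255),1)
    cv2.imwrite(f"pics/{name}.png",r)
E
python3 - <<'E'
from h import *
s=cv2.imread("pics/a_side.png");t=cv2.imread("pics/a_top.png")
crop(t,260,120,400,250,5,"c_top",.6)
crop(s,270,140,410,260,5,"c_side",.6)
E
```

```text
(no output)
```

View pics/c_top.png

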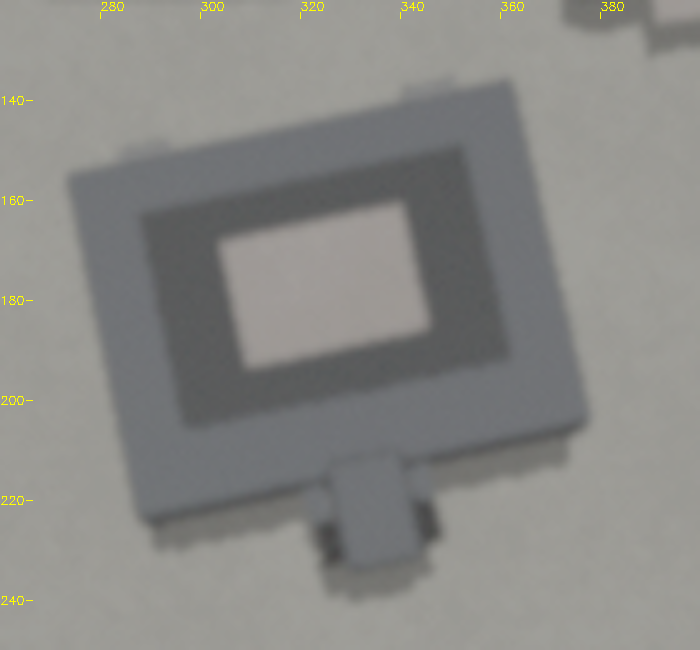

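View pics/c_side.png

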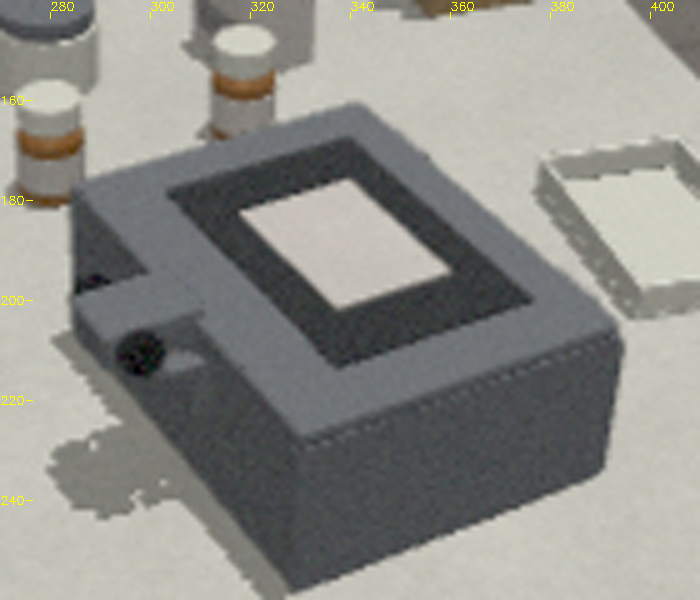

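```bash
cat > fit.py <<'E'
from h import *
from scipy.optimize import least_squares
x0,x1=-.097,.095
L={'BL':(x1,.125),'BR':(x1,-.125),'FR':(x0,-.125),'FL':(x0,.125)}
obs=[]
for k,u in{'BL':(67,175),'BR':(512,80),'FR':(587,420),'FL':(143,518)}.items(): obs.append(("top",(*L[k],.106),(u[0]/5+260-.4,u[1]/5+120-.4)))
for k,u in{'FL':(72,187),'BL':(362,102),'BR':(622,332),'FR':(300,437)}.items(): obs.append(("side",(*L[k],.106),(u[0]/5+270-.4,u[1]/5+140-.4)))
obs.append(("side",(-.1,-.125,0),(292/5+269.6,592/5+139.6)))
obs.append(("side",(.0975,-.125,0),(603/5+269.6,468/5+139.6)))
def W(p,q): 
    c,s=np.cos(p[2]),np.sin(p[2]); return np.array([p[0]+c*q[0]-s*q[1],p[1]+s*q[0]+c*q[1],p[3]+q[2]])
def f(p): return np.concatenate([proj(n,W(p,q))[0]-u for n,q,u in obs])
r=least_squares(f,[.6,0,0.2,0]); print(r.x,np.degrees(r.x[2])); print(r.fun.reshape(-1,2))
for z in [0]:
  g=least_squares(lambda p:f([*p,0]),[.6,0,.2]); print(g.x,abs(g.fun).max())
for n in("top","side"):
  print(n,[ (k,proj(n,W(r.x,q))[0]) for k,q in dict(catch=(-.131,0,.1),bl=(-.131,.033,.1),br=(-.131,-.033,.1)).items()])
E
python3 fit.py
```

```text
[ 0.581   0.0043  0.2234 -0.0035] 12.800447796648426
[[-0.466  -0.2907]
 [ 0.0513 -0.7113]
 [ 1.0879 -0.4555]
 [-1.2378 -0.0576]
 [-0.3765 -0.6363]
 [-0.2576 -0.2383]
 [ 0.1107 -1.8078]
 [ 0.3448  0.0886]
 [-0.6709  1.6423]
 [-0.4276  1.9697]]
[0.5802 0.0027 0.2228] 2.477392001946498
top [('catch', array([335.3078, 225.6332])), ('bl', array([323.3039, 228.273 ])), ('br', array([347.3017, 222.9956]))]
side [('catch', array([293.2498, 205.3024])), ('bl', array([287.4886, 198.6107])), ('br', array([299.2612, 212.2847]))]
```

```bash
python3 - <<'E'
from h import *
s=cv2.imread("pics/a_side.png");t=cv2.imread("pics/a_top.png")
crop(t,165,135,265,270,5,"tl",.6)
crop(t,405,130,485,250,5,"tr",.6)
crop(s,225,125,345,190,6,"sl",.7)
crop(s,295,255,470,355,4,"sr",.7)
E
```

```text
(no output)
```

View pics/tl.png

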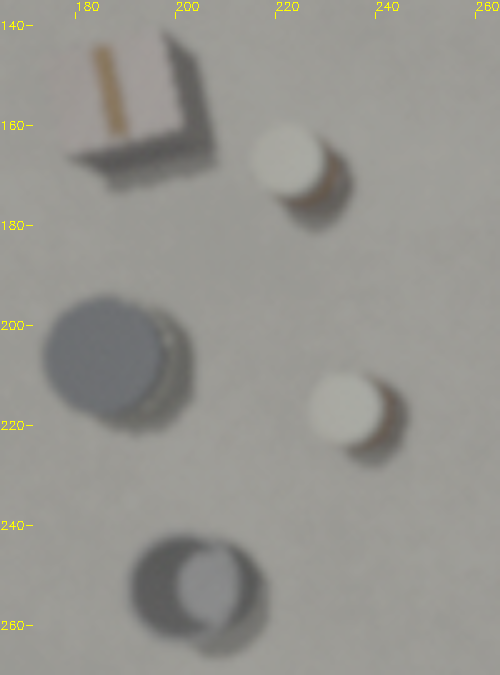

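View pics/tr.png

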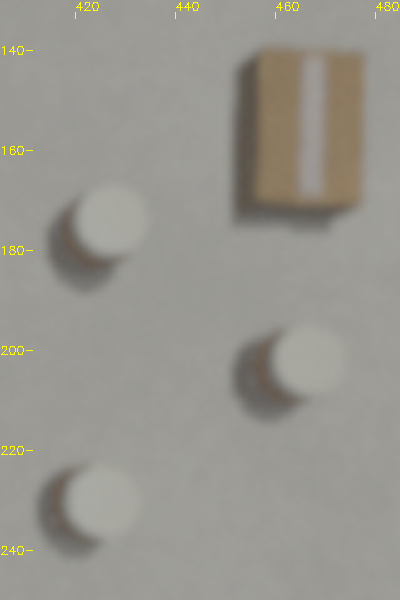

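View pics/sl.png

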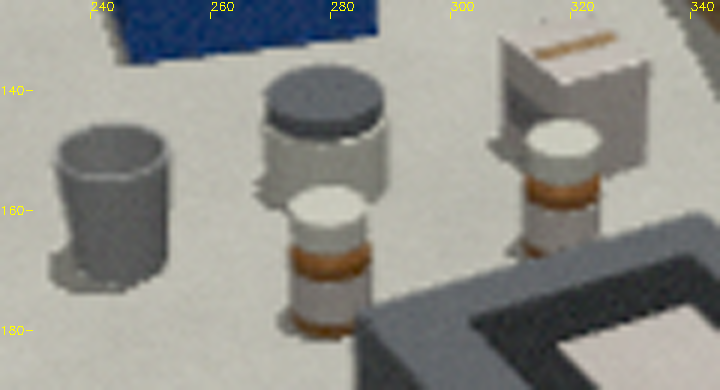

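View pics/sr.png

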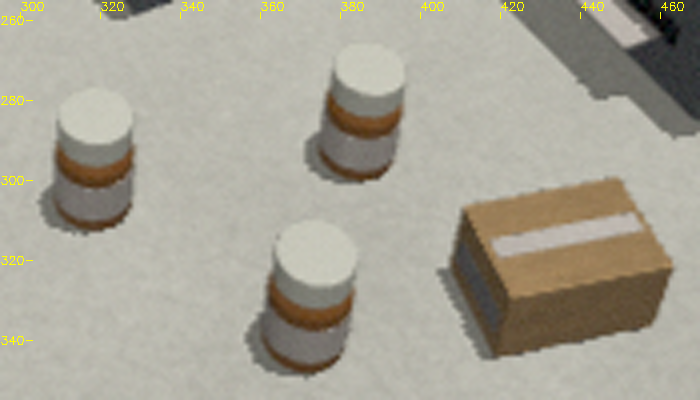

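```bash
python3 - <<'E'
from h import *
B={'L1':((318.4,147.6),(222.4,166.6)),'L2':((279.4,158.9),(234,216.4)),'R1':((386.9,271.9),(427,173.6)),'R2':((373.6,316.9),(466.4,201.8)),'R3':((318.4,283.4),(425,229.6))}
for k,(s,t) in B.items():
    X,e=tri(s,t); print(k,X,np.round(e,2),atz('side',s,.07)[:2],atz('top',t,.07)[:2],np.hypot(*X[:2]))
X,e=tri((297.6,210.4),(347,223.4));print('discR',X,e)
for k,t,z in(('jar',(185.6,206),.06),('meas',(199,252),.07),):print(k,atz('top',t,z))
E
```

```text
L1 [0.6181 0.2918 0.0695] [0.13 0.15] [0.6183 0.291 ] [0.6176 0.2918] 0.6835061226939569
L2 [0.4789 0.2548 0.0696] [0.27 0.31] [0.4796 0.254 ] [0.478  0.2549] 0.5424512063024423
R1 [ 0.6017 -0.2806  0.0674] [0.07 0.06] [ 0.6005 -0.2829] [ 0.6011 -0.2799] 0.6639479282513245
R2 [ 0.5236 -0.3874  0.0691] [0.32 0.23] [ 0.5239 -0.3881] [ 0.5229 -0.3869] 0.6513310171852335
R3 [ 0.4454 -0.272   0.0676] [0.02 0.01] [ 0.4447 -0.274 ] [ 0.4454 -0.2714] 0.5219077450879359
discR [ 0.458  -0.0556  0.1021] [np.float64(0.5011400195432154), np.float64(0.4687909890904815)]
jar [0.5069 0.394  0.06  ]
meas [0.3796 0.348  0.07  ]
```

```bash
cat > plan.py <<'E'
from h import *
G=bot.tcp_to_grasp
P=np.array([0.5802,0.0027,0.2228])   # case
def W(q): 
    c,s=np.cos(P[2]),np.sin(P[2]); return np.array([P[0]+c*q[0]-s*q[1],P[1]+s*q[0]+c*q[1],q[2]])
def iW(w):
    c,s=np.cos(P[2]),np.sin(P[2]); d=np.array(w[:2])-P[:2]; return np.array([c*d[0]+s*d[1],-s*d[0]+c*d[1],w[2]])
def go(w,jaw=None,grasp=True,st=None):
    """print tool shift from the measured pose so that grasp pt reaches w; jaw = world angle deg of tool y"""
    st=st or bot.sense(); R=st['eef_rot']; w=np.array(w,float)
    if grasp: w=w-np.array([0,0,G])
    d=R.T@(w-st['eef_pos']); a=np.degrees(np.arctan2(R[1,1],R[0,1]))
    t=0
    if jaw is not None:
        t=-((jaw-a+180)%360-180)
    print("shift",np.round(d,4),"turn",round(t,1),"jaw now",round(a,1))
    return d,t
def show():
    s=bot.sense(); g=s['eef_pos']+G*s['eef_rot'][:,2]*-1
    print("t",round(s['clock'],2),"grasp",g,"case",iW(g),"F",s['force'],"w",round(s['width']*93,1),"q",s['qpos'])
CJ=90+np.degrees(P[2])
E
sed -i 's/(-.1,-.125,0)/(-.0975,-.125,0)/' fit.py; python3 fit.py | tail -4
python3 - <<'E'
from plan import *
go((.5,.33,.24),CJ); print(W((-.131,0,.1)))
E
```

```text
[-0.5206  2.054 ]]
[0.5799 0.0026 0.2213] 2.4049244486024293
top [('catch', array([335.2432, 225.728 ])), ('bl', array([323.2359, 228.3503])), ('br', array([347.2407, 223.1078]))]
side [('catch', array([293.1378, 205.2976])), ('bl', array([287.3958, 198.6015])), ('br', array([299.1292, 212.2847]))]
shift [-0.3848 -0.2655 -0.0029] turn -29.4 jaw now 73.4
[ 0.4524 -0.0262  0.1   ]
```

Call:
move_arm([
  {"grip":0.093,"x":-0.385,"y":-0.265,"z":-0.003,"turn":-29.4},
  {"grip":0.093,"x":-0.385,"y":-0.265,"z":-0.003,"turn":-29.4},
  {"grip":0.093,"x":-0.385,"y":-0.265,"z":-0.003,"turn":-29.4},
  {"grip":0.093,"x":-0.385,"y":-0.265,"z":-0.003,"turn":-29.4},
  {"grip":0.093,"x":-0.385,"y":-0.265,"z":-0.003,"turn":-29.4},
  {"grip":0.093,"x":-0.385,"y":-0.265,"z":-0.003,"turn":-29.4},
  {"grip":0.093,"x":-0.385,"y":-0.265,"z":-0.003,"turn":-29.4},
  {"grip":0.093,"x":-0.385,"y":-0.265,"z":-0.003,"turn":-29.4},
  {"grip":0.093,"x":-0.385,"y":-0.265,"z":-0.003,"turn":-29.4},
  {"grip":0.093,"x":-0.385,"y":-0.265,"z":-0.003,"turn":-29.4},
])

```text
clock: 1.35
eef_pos: [0.4996, 0.3317, 0.2215]
eef_rot: [[-0.975, -0.222, -0.001], [-0.222, 0.975, 0.0], [0.001, 0.001, -1.0]]
force: [-0.4, 1.0, -0.1]
width: 1.003
```

```bash
python3 - <<'E'
from plan import *
show(); w=W((-.131,0,.19)); go(w,CJ)
E
```

```text
t 1.35 grasp [0.4996 0.3317 0.2403] case [-0.0059  0.3387  0.2403] F [-0.4273  0.9712 -0.0674] w 93.3 q [-0.5817  0.4488 -0.1403  1.8856  0.0826  0.8129  1.0299]
shift [ 0.1256 -0.3386  0.0501] turn 0.1 jaw now 102.8
```

Call:
move_arm([
  {"grip":0.093,"x":0.1256,"y":-0.3386,"z":0.05},
  {"grip":0.093,"x":0.1256,"y":-0.3386,"z":0.05},
  {"grip":0.093,"x":0.1256,"y":-0.3386,"z":0.05},
  {"grip":0.093,"x":0.1256,"y":-0.3386,"z":0.05},
  {"grip":0.093,"x":0.1256,"y":-0.3386,"z":0.05},
  {"grip":0.093,"x":0.1256,"y":-0.3386,"z":0.05},
  {"grip":0.093,"x":0.1256,"y":-0.3386,"z":0.05},
  {"grip":0.093,"x":0.1256,"y":-0.3386,"z":0.05},
  {"grip":0.093,"x":0.1256,"y":-0.3386,"z":0.05},
])

```text
schema error: expected keys grip, x, y, z, turn
```

```bash
python3 - <<'E'
from plan import *
show(); w=W((-.131,0,.1)); go(w,CJ)
t=snap("top","b_top");s=snap("side","b_side")
crop(t,270,130,400,250,5,"b1",.6); crop(s,230,120,370,240,5,"b2",.6)
E
```

```text
t 1.35 grasp [0.4996 0.3317 0.2403] case [-0.0059  0.3387  0.2403] F [-0.4273  0.9712 -0.0674] w 93.3 q [-0.5817  0.4488 -0.1403  1.8856  0.0826  0.8129  1.0299]
shift [ 0.1256 -0.3386  0.1401] turn 0.1 jaw now 102.8
```

View pics/b1.png

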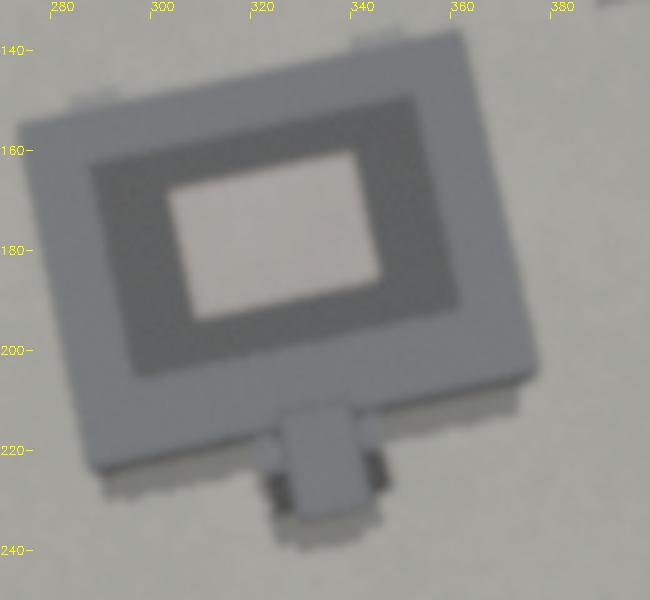

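View pics/b2.png

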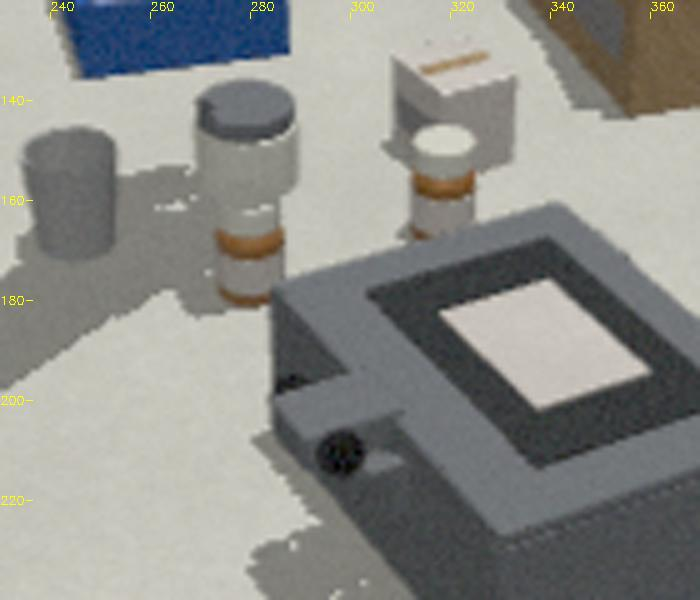

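Call:
move_arm([
  {"grip":0.093,"x":0.1256,"y":-0.3386,"z":0.05,"turn":0},
  {"grip":0.093,"x":0.1256,"y":-0.3386,"z":0.05,"turn":0},
  {"grip":0.093,"x":0.1256,"y":-0.3386,"z":0.05,"turn":0},
  {"grip":0.093,"x":0.1256,"y":-0.3386,"z":0.05,"turn":0},
  {"grip":0.093,"x":0.1256,"y":-0.3386,"z":0.05,"turn":0},
  {"grip":0.093,"x":0.1256,"y":-0.3386,"z":0.05,"turn":0},
  {"grip":0.093,"x":0.1256,"y":-0.3386,"z":0.05,"turn":0},
  {"grip":0.093,"x":0.1256,"y":-0.3386,"z":0.05,"turn":0},
  {"grip":0.093,"x":0.1256,"y":-0.3386,"z":0.05,"turn":0},
])

```text
clock: 2.58
eef_pos: [0.4534, -0.0253, 0.1718]
eef_rot: [[-0.974, -0.225, 0.001], [-0.225, 0.974, 0.001], [-0.001, 0.0, -1.0]]
force: [-0.0, -0.3, 0.8]
width: 0.999
```

```bash
python3 - <<'E'
from plan import *
show(); w=W((-.131,0,.1)); go(w,CJ)
t=snap("top","b_top");s=snap("side","b_side")
crop(t,270,130,400,250,5,"b1",.6); crop(s,230,120,370,240,5,"b2",.6)
E
```

```text
t 2.58 grasp [ 0.4534 -0.0253  0.1906] case [-0.1298  0.0007  0.1906] F [-0.0075 -0.2815  0.8121] w 92.9 q [ 0.0241  0.355  -0.1216  2.2445  0.0804  0.5453  1.6386]
shift [ 0.0012 -0.0008  0.0906] turn 0.2 jaw now 103.0
```

View pics/b1.png

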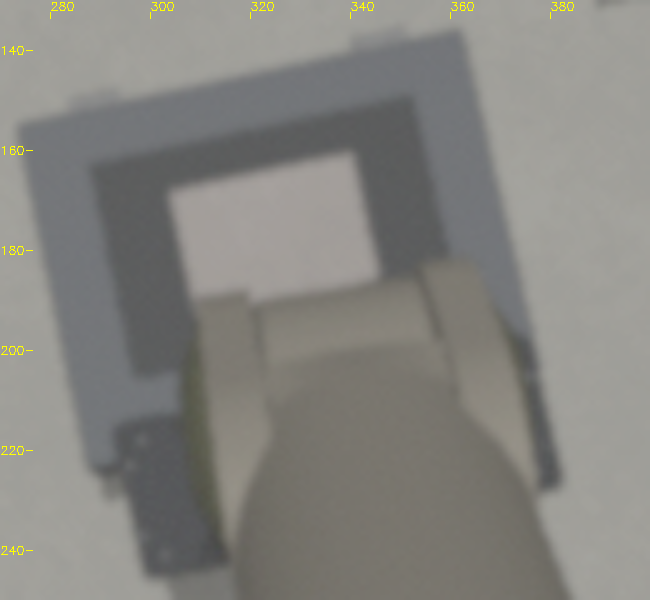

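View pics/b2.png

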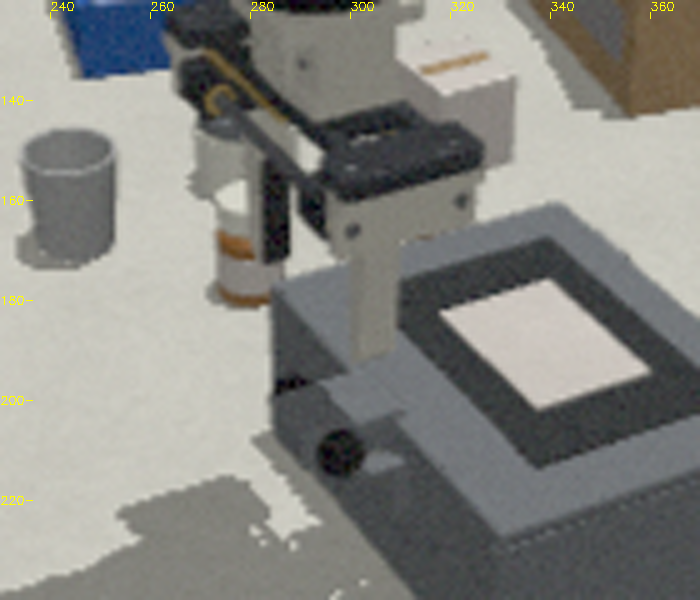

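```bash
python3 - <<'E'
from plan import *
s=bot.sense();R=s['eef_rot'];p=s['eef_pos']
# visible face: outer back of right finger (y=-64mm), x +-7.5
for x in(-.0075,.0075):
  for y in(-.064,-.0465): print(x,y,proj('side',p+R@np.array([x,y,0]))[0])
for z in(.25,.3,.35,.4): print(z,iW(atz('top',(362,182),z)),iW(atz('top',(320,189),z)))
E
```

```text
-0.0075 -0.064 [308.1954 193.4717]
-0.0075 -0.0465 [304.6426 189.7234]
0.0075 -0.064 [302.5816 195.2366]
0.0075 -0.0465 [299.0756 191.4441]
0.25 [-0.0504 -0.0765  0.25  ] [-0.0455  0.0222  0.25  ]
0.3 [-0.0572 -0.0705  0.3   ] [-0.0525  0.0228  0.3   ]
0.35 [-0.0639 -0.0644  0.35  ] [-0.0595  0.0234  0.35  ]
0.4 [-0.0706 -0.0584  0.4   ] [-0.0665  0.024   0.4   ]
```

```bash
python3 - <<'E'
from h import *
s=cv2.imread("pics/b_side.png");crop(s,190,60,360,210,4,"b3",.6)
E
```

```text
(no output)
```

View pics/b3.png

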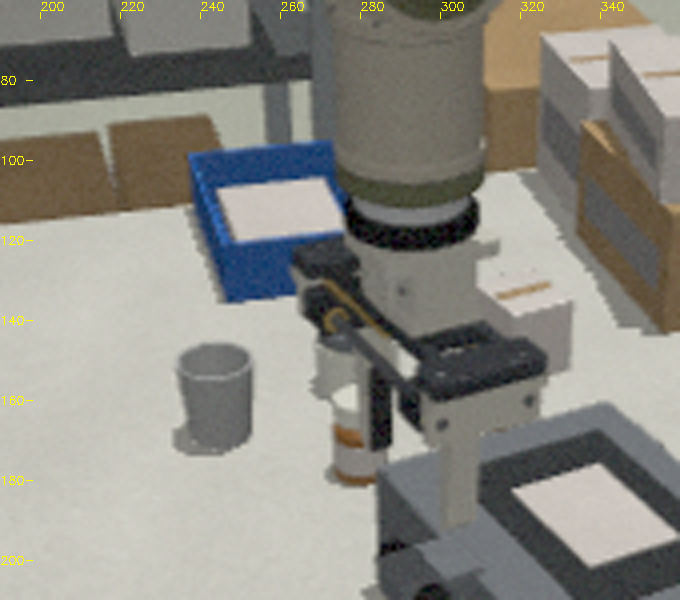

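```bash
python3 - <<'E'
from plan import *
s=bot.sense();p=s['eef_pos']
for h in np.arange(.05,.45,.05): print(round(h,2),proj('side',p+[0,0,h])[0],proj('top',p+[0,0,h])[0])
E
```

```text
0.05 [292.5801 163.4859] [336.7723 223.2336]
0.1 [292.2489 144.8941] [337.316  222.0828]
0.15 [291.8966 125.1141] [337.9244 220.7947]
0.2 [291.5209 104.028 ] [338.6101 219.3431]
0.25 [291.1197  81.5023] [339.3886 217.695 ]
0.3 [290.69    57.3842] [340.2803 215.8075]
0.35 [290.2289  31.4987] [341.3116 213.6242]
0.4 [289.7327   3.6441] [342.5182 211.0698]
```

Call:
move_arm([
  {"grip":0.093,"x":0.001,"y":-0.001,"z":0.05,"turn":0},
  {"grip":0.093,"x":0.001,"y":-0.001,"z":0.0905,"turn":0},
  {"grip":0.093,"x":0.001,"y":-0.001,"z":0.0905,"turn":0},
  {"grip":0.093,"x":0.001,"y":-0.001,"z":0.0905,"turn":0},
  {"grip":0.093,"x":0.001,"y":-0.001,"z":0.0905,"turn":0},
])

```text
clock: 3.3
eef_pos: [0.4531, -0.0282, 0.0826]
eef_rot: [[-0.975, -0.222, 0.003], [-0.222, 0.975, 0.0], [-0.002, -0.0, -1.0]]
force: [0.6, 0.1, 0.1]
width: 0.998
```

```bash
python3 - <<'E'
from plan import *
show(); s=snap("side","b4"); crop(s,250,120,370,230,5,"b5",.6)
E
```

```text
t 3.3 grasp [ 0.453  -0.0282  0.1014] case [-0.1309 -0.0021  0.1014] F [0.603  0.1415 0.1127] w 92.8 q [-0.0069  0.5194 -0.0781  2.3241  0.132   0.2993  1.5934]
```

View pics/b5.png

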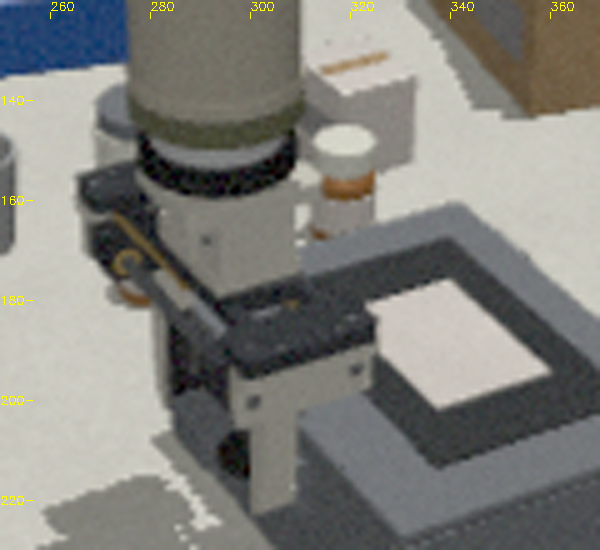

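Call:
move_arm([
  {"grip":0.04,"x":0,"y":0.001,"z":0.001,"turn":0},
  {"grip":0.04,"x":0,"y":0.001,"z":0.001,"turn":0},
  {"grip":0.04,"x":0,"y":0.001,"z":0.001,"turn":0},
  {"grip":0.04,"x":0,"y":0.001,"z":0.001,"turn":0},
  {"grip":0.04,"x":0,"y":0.001,"z":0.001,"turn":0},
  {"grip":0.04,"x":0,"y":0.001,"z":0.001,"turn":0},
], grip_force=25)

```text
clock: 4.1
eef_pos: [0.4516, -0.0256, 0.0802]
eef_rot: [[-0.975, -0.223, -0.0], [-0.223, 0.975, 0.002], [0.0, 0.002, -1.0]]
force: [-2.4, 10.4, 4.9]
width: 0.49
```

```bash
python3 - <<'E'
from plan import *
show()
E
```

```text
t 4.1 grasp [ 0.4516 -0.0256  0.099 ] case [-0.1316  0.0008  0.099 ] F [-2.4449 10.4054  4.9085] w 45.6 q [-0.0109  0.5239 -0.0793  2.3269  0.1311  0.2948  1.591 ]
```

```bash
python3 - <<'E'
import numpy as np
def p(t): return np.array([-226*np.cos(t)+5*np.sin(t),226*np.sin(t)+5*np.cos(t)])
a=0
for end,n in((.8,10),(1.68,10)):
    for k in range(1,n+1):
        t=a+(end-a)*k/n; d=p(t)-p(a); print(round(t,3),"tool x %.1f z %.1f"%(-d[0],-d[1]))
    a=end
E
```

```text
0.08 tool x -1.1 z -18.0
0.16 tool x -3.7 z -35.9
0.24 tool x -7.7 z -53.6
0.32 tool x -13.0 z -70.8
0.4 tool x -19.8 z -87.6
0.48 tool x -27.8 z -103.8
0.56 tool x -37.2 z -119.3
0.64 tool x -47.7 z -134.0
0.72 tool x -59.4 z -147.8
0.8 tool x -72.1 z -160.6
0.888 tool x -15.1 z -12.9
0.976 tool x -31.4 z -24.4
1.064 tool x -48.5 z -34.4
1.152 tool x -66.5 z -42.9
1.24 tool x -85.2 z -49.8
1.328 tool x -104.4 z -55.0
1.416 tool x -124.0 z -58.5
1.504 tool x -143.8 z -60.2
1.592 tool x -163.7 z -60.2
1.68 tool x -183.5 z -58.5
```

Call:
move_arm([
  {"grip":0.04,"x":-0.001,"y":0.0015,"z":-0.018,"turn":0},
  {"grip":0.04,"x":-0.0037,"y":0.0015,"z":-0.0359,"turn":0},
  {"grip":0.04,"x":-0.0077,"y":0.0015,"z":-0.0536,"turn":0},
  {"grip":0.04,"x":-0.013,"y":0.0015,"z":-0.0708,"turn":0},
  {"grip":0.04,"x":-0.0198,"y":0.0015,"z":-0.0876,"turn":0},
  {"grip":0.04,"x":-0.0278,"y":0.0015,"z":-0.1038,"turn":0},
  {"grip":0.04,"x":-0.0372,"y":0.0015,"z":-0.1193,"turn":0},
  {"grip":0.04,"x":-0.0477,"y":0.0015,"z":-0.134,"turn":0},
  {"grip":0.04,"x":-0.0594,"y":0.0015,"z":-0.1478,"turn":0},
  {"grip":0.04,"x":-0.0721,"y":0.0015,"z":-0.1606,"turn":0},
])

```text
clock: 5.35
eef_pos: [0.5203, -0.0099, 0.2403]
eef_rot: [[-0.975, -0.222, -0.004], [-0.222, 0.975, -0.0], [0.004, 0.001, -1.0]]
force: [-1.0, 1.6, -4.4]
width: 0.488
```

```bash
python3 - <<'E'
from plan import *
show(); s=snap("side","d1")
E
```

```text
t 5.35 grasp [ 0.5204 -0.0099  0.2591] case [-0.0611  0.001   0.2591] F [-0.9793  1.6251 -4.4334] w 45.4 q [ 0.0097  0.3331 -0.1308  2.0314  0.0598  0.7847  1.6377]
```

View pics/d1.png

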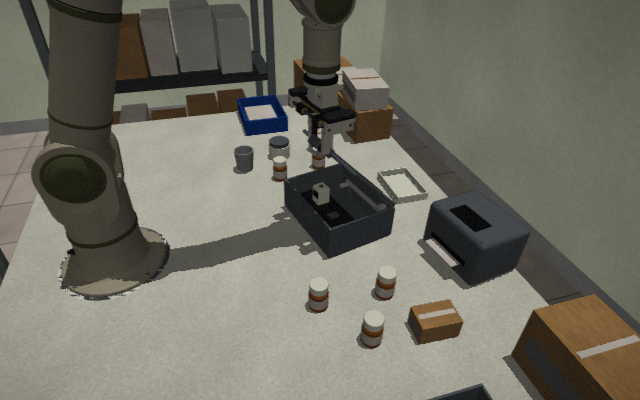

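Call:
move_arm([
  {"grip":0.04,"x":-0.0151,"y":0,"z":-0.0129,"turn":0},
  {"grip":0.04,"x":-0.0314,"y":0,"z":-0.0244,"turn":0},
  {"grip":0.04,"x":-0.0485,"y":0,"z":-0.0344,"turn":0},
  {"grip":0.04,"x":-0.0665,"y":0,"z":-0.0429,"turn":0},
  {"grip":0.04,"x":-0.0852,"y":0,"z":-0.0498,"turn":0},
  {"grip":0.04,"x":-0.1044,"y":0,"z":-0.055,"turn":0},
  {"grip":0.04,"x":-0.124,"y":0,"z":-0.0585,"turn":0},
  {"grip":0.04,"x":-0.1438,"y":0,"z":-0.0602,"turn":0},
  {"grip":0.04,"x":-0.1637,"y":0,"z":-0.0602,"turn":0},
  {"grip":0.04,"x":-0.1835,"y":0,"z":-0.0585,"turn":0},
])

```text
clock: 6.65
eef_pos: [0.7013, 0.0311, 0.2993]
eef_rot: [[-0.975, -0.222, 0.0], [-0.222, 0.975, 0.0], [-0.0, 0.0, -1.0]]
force: [-1.5, 0.8, 2.5]
width: 0.484
```

```bash
python3 - <<'E'
from plan import *
show(); s=snap("side","d2")
E
```

```text
t 6.65 grasp [0.7013 0.0311 0.3181] case [0.1244 0.001  0.3181] F [-1.5125  0.8098  2.5151] w 45.0 q [-0.0523  0.5052 -0.115   1.5631  0.0626  1.0767  1.6115]
```

View pics/d2.png

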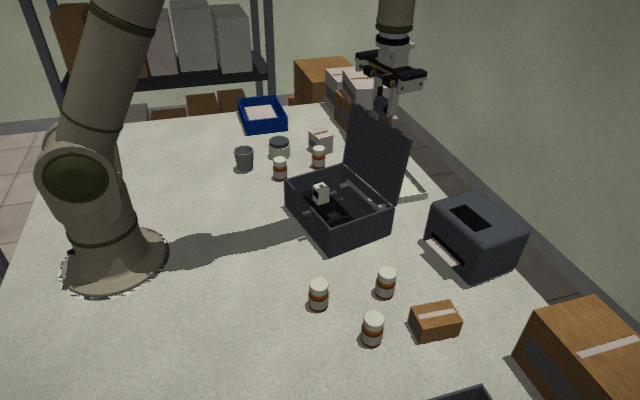

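Call:
move_arm([
  {"grip":0.04,"x":-0.007,"y":0,"z":0.001,"turn":0},
  {"grip":0.04,"x":-0.007,"y":0,"z":0.001,"turn":0},
  {"grip":0.093,"x":-0.007,"y":0,"z":0.001,"turn":0},
  {"grip":0.093,"x":-0.007,"y":0,"z":0.001,"turn":0},
  {"grip":0.093,"x":-0.007,"y":0,"z":0.001,"turn":0},
  {"grip":0.093,"x":-0.007,"y":0,"z":0.001,"turn":0},
  {"grip":0.093,"x":-0.004,"y":0,"z":-0.045,"turn":0},
  {"grip":0.093,"x":0.05,"y":0,"z":-0.06,"turn":0},
  {"grip":0.093,"x":0.1,"y":0,"z":-0.06,"turn":0},
  {"grip":0.093,"x":0.15,"y":0,"z":-0.06,"turn":0},
])

```text
clock: 7.95
eef_pos: [0.5528, -0.0032, 0.3591]
eef_rot: [[-0.975, -0.221, -0.0], [-0.221, 0.975, -0.0], [0.0, -0.0, -1.0]]
force: [-0.7, -0.4, -0.1]
width: 1.002
```

```bash
python3 - <<'E'
from plan import *
show(); s=snap("side","d3"); t=snap("top","d3t"); crop(s,270,100,430,260,4,"d3c",.6); crop(t,260,110,400,250,4,"d3tc",.6)
E
```

```text
t 7.95 grasp [ 0.5528 -0.0032  0.3779] case [-0.0281  0.0003  0.3779] F [-0.6573 -0.4192 -0.1476] w 93.2 q [ 0.0026  0.2566 -0.1279  1.8113  0.0372  1.0761  1.655 ]
```

View pics/d3c.png

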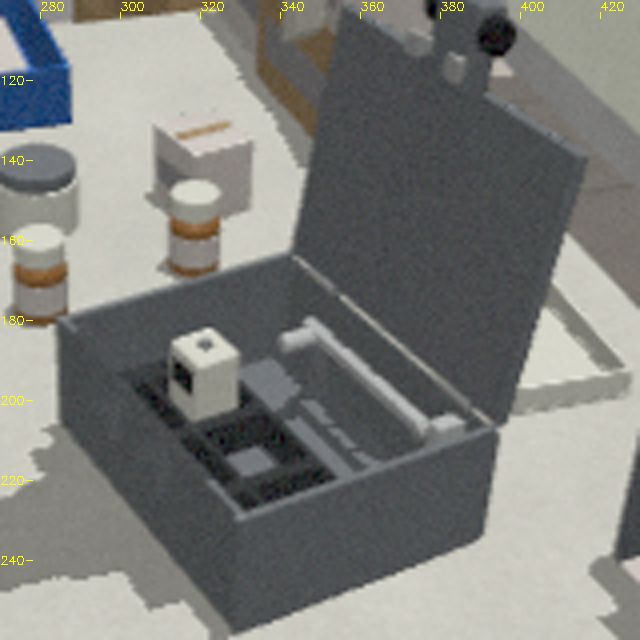

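View pics/d3tc.png

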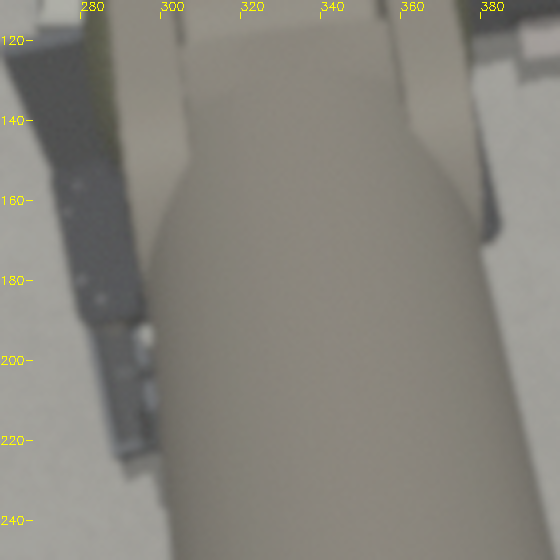

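```bash
python3 - <<'E'
from plan import *
print(proj('side',W((.044,.05,.072))),proj('side',W((.07,.05,.072))), proj('side',W((.07,-.08,.072))))
for nm,c in dict(FRtop=(-.0975,-.125,.095),FLtop=(-.0975,.125,.095),BRt=(.0975,-.125,.095),FRb=(-.0975,-.125,0),BRb=(.0975,-.125,0)).items(): print(nm,proj('side',W(c)))
show(); go(W((.053,.05,.14)),CJ);go(W((.053,.05,.072)),CJ)
E
```

```text
[[340.0736 185.6871]] [[347.7536 183.2769]] [[374.5161 207.5008]]
FRtop [[329.4789 230.0217]]
FLtop [[283.3903 178.9762]]
BRt [[394.4616 206.6689]]
FRb [[328.0671 258.7821]]
BRb [[389.8857 234.6295]]
t 8.05 grasp [ 0.5501 -0.0044  0.3785] case [-0.031  -0.0003  0.3785] F [ 0.2209 -0.1743  0.1579] w 93.0 q [ 0.0035  0.253  -0.127   1.8149  0.0373  1.0778  1.655 ]
shift [-0.0844  0.0506  0.2383] turn -0.1 jaw now 102.7
shift [-0.0845  0.0507  0.3063] turn -0.1 jaw now 102.7
```

Call:
move_arm([
  {"grip":0.06,"x":-0.0844,"y":0.0506,"z":0.03,"turn":0},
  {"grip":0.06,"x":-0.0844,"y":0.0506,"z":0.08,"turn":0},
  {"grip":0.06,"x":-0.0844,"y":0.0506,"z":0.14,"turn":0},
  {"grip":0.06,"x":-0.0844,"y":0.0506,"z":0.2,"turn":0},
  {"grip":0.06,"x":-0.0844,"y":0.0506,"z":0.238,"turn":0},
  {"grip":0.06,"x":-0.0844,"y":0.0506,"z":0.238,"turn":0},
  {"grip":0.06,"x":-0.0844,"y":0.0506,"z":0.238,"turn":0},
])

```text
clock: 8.93
eef_pos: [0.6268, 0.0657, 0.1225]
eef_rot: [[-0.975, -0.221, 0.001], [-0.221, 0.975, 0.0], [-0.001, -0.0, -1.0]]
force: [-0.1, -0.6, 1.4]
width: 0.642
```

```bash
python3 - <<'E'
from plan import *
show(); go(W((.054,.05,.072)),CJ);s=snap("side","e1");crop(s,270,100,430,260,4,"e1c",.6)
E
```

```text
t 8.93 grasp [0.6267 0.0656 0.1413] case [0.0593 0.0511 0.1413] F [-0.0852 -0.6252  1.3513] w 59.7 q [-0.113   0.6014 -0.1222  1.9019  0.1153  0.6436  1.4878]
shift [ 0.0054 -0.0011  0.0693] turn 0.0 jaw now 102.8
```

View pics/e1c.png

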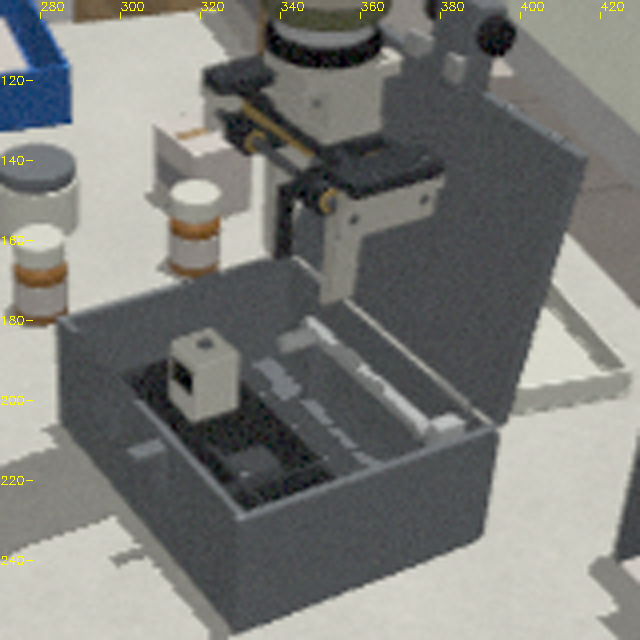

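Call:
move_arm([
  {"grip":0.06,"x":0.005,"y":-0.001,"z":0.035,"turn":0},
  {"grip":0.06,"x":0.005,"y":-0.001,"z":0.0693,"turn":0},
  {"grip":0.06,"x":0.005,"y":-0.001,"z":0.0693,"turn":0},
  {"grip":0.06,"x":0.005,"y":-0.001,"z":0.0693,"turn":0},
  {"grip":0.0,"x":0.005,"y":-0.001,"z":0.0693,"turn":0},
  {"grip":0.0,"x":0.005,"y":-0.001,"z":0.0693,"turn":0},
  {"grip":0.0,"x":0.005,"y":-0.001,"z":0.0693,"turn":0},
  {"grip":0.0,"x":0.005,"y":-0.001,"z":0.0693,"turn":0},
  {"grip":0.0,"x":0.005,"y":-0.001,"z":0.0693,"turn":0},
], grip_force=20)

```text
clock: 10.1
eef_pos: [0.621, 0.0635, 0.0519]
eef_rot: [[-0.975, -0.221, -0.0], [-0.221, 0.975, 0.0], [0.0, 0.0, -1.0]]
force: [-4.1, 12.0, 0.7]
width: 0.158
```

```bash
python3 - <<'E'
from plan import *
show(); s=snap("side","e2");crop(s,300,130,400,240,5,"e2c",.6)
def p(t): return np.array([130*np.cos(t),130*np.sin(t)])
a=0
for end,n in((.8,10),(1.66,10)):
    for k in range(1,n+1):
        t=a+(end-a)*k/n; d=p(t)-p(a); print(round(t,3),"tool y %.4f z %.4f"%(d[0]/1e3,-d[1]/1e3))
    a=end
E
```

```text
t 10.1 grasp [0.621  0.0635 0.0707] case [0.0532 0.0503 0.0707] F [-4.1162 11.9595  0.6531] w 14.7 q [-0.1243  0.694  -0.1037  1.9533  0.1379  0.5011  1.4688]
0.08 tool y -0.0004 z -0.0104
0.16 tool y -0.0017 z -0.0207
0.24 tool y -0.0037 z -0.0309
0.32 tool y -0.0066 z -0.0409
0.4 tool y -0.0103 z -0.0506
0.48 tool y -0.0147 z -0.0600
0.56 tool y -0.0199 z -0.0691
0.64 tool y -0.0257 z -0.0776
0.72 tool y -0.0323 z -0.0857
0.8 tool y -0.0394 z -0.0933
0.886 tool y -0.0083 z -0.0074
0.972 tool y -0.0173 z -0.0141
1.058 tool y -0.0268 z -0.0200
1.144 tool y -0.0368 z -0.0251
1.23 tool y -0.0471 z -0.0293
1.316 tool y -0.0578 z -0.0325
1.402 tool y -0.0687 z -0.0349
1.488 tool y -0.0798 z -0.0363
1.574 tool y -0.0910 z -0.0367
1.66 tool y -0.1022 z -0.0362
```

View pics/e2c.png

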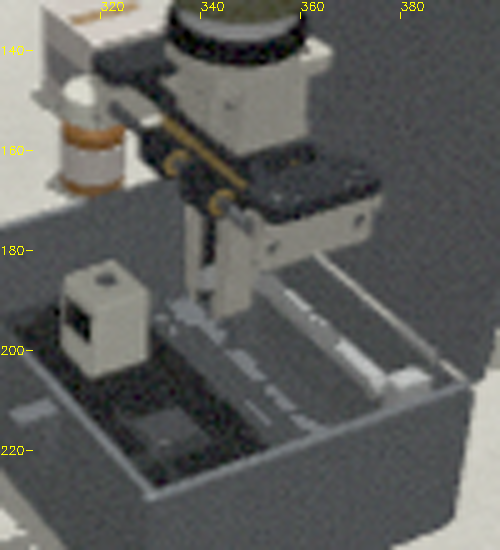

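Call:
move_arm([
  {"grip":0.0,"x":0,"y":0.0016,"z":-0.0104,"turn":0},
  {"grip":0.0,"x":0,"y":0.0003,"z":-0.0207,"turn":0},
  {"grip":0.0,"x":0,"y":-0.0017,"z":-0.0309,"turn":0},
  {"grip":0.0,"x":0,"y":-0.0046,"z":-0.0409,"turn":0},
  {"grip":0.0,"x":0,"y":-0.0083,"z":-0.0506,"turn":0},
  {"grip":0.0,"x":0,"y":-0.0127,"z":-0.06,"turn":0},
  {"grip":0.0,"x":0,"y":-0.0179,"z":-0.0691,"turn":0},
  {"grip":0.0,"x":0,"y":-0.0237,"z":-0.0776,"turn":0},
  {"grip":0.0,"x":0,"y":-0.0303,"z":-0.0857,"turn":0},
  {"grip":0.0,"x":0,"y":-0.0374,"z":-0.0933,"turn":0},
])

```text
clock: 11.4
eef_pos: [0.63, 0.0227, 0.145]
eef_rot: [[-0.976, -0.219, 0.001], [-0.219, 0.976, -0.004], [0.0, -0.004, -1.0]]
force: [6.8, -10.5, -14.4]
width: 0.144
```

```bash
python3 - <<'E'
from plan import *
show(); s=snap("side","e3");crop(s,300,60,430,240,4,"e3c",.6)
E
```

```text
t 11.4 grasp [0.6299 0.0228 0.1638] case [0.053  0.0086 0.1638] F [  6.8497 -10.5106 -14.4388] w 13.4 q [-0.0413  0.5732 -0.1296  1.8847  0.116   0.6908  1.5513]
```

View pics/e3c.png

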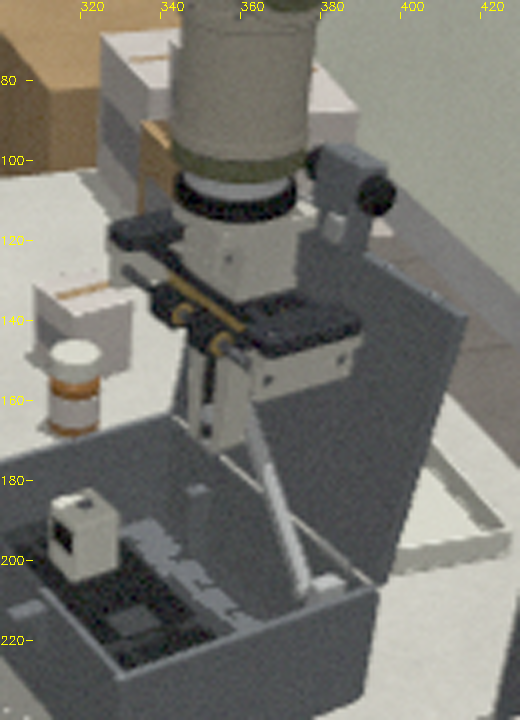

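Call:
move_arm([
  {"grip":0.0,"x":0,"y":-0.0103,"z":-0.0059,"turn":0},
  {"grip":0.0,"x":0,"y":-0.0193,"z":-0.0126,"turn":0},
  {"grip":0.0,"x":0,"y":-0.0288,"z":-0.0185,"turn":0},
  {"grip":0.0,"x":0,"y":-0.0388,"z":-0.0236,"turn":0},
  {"grip":0.0,"x":0,"y":-0.0491,"z":-0.0278,"turn":0},
  {"grip":0.0,"x":0,"y":-0.0598,"z":-0.031,"turn":0},
  {"grip":0.0,"x":0,"y":-0.0707,"z":-0.0334,"turn":0},
  {"grip":0.0,"x":0,"y":-0.0818,"z":-0.0348,"turn":0},
  {"grip":0.0,"x":0,"y":-0.093,"z":-0.0352,"turn":0},
  {"grip":0.0,"x":0,"y":-0.104,"z":-0.0347,"turn":0},
])

```text
clock: 12.7
eef_pos: [0.6525, -0.075, 0.1798]
eef_rot: [[-0.975, -0.221, -0.0], [-0.221, 0.975, 0.001], [0.0, 0.001, -1.0]]
force: [-8.1, 21.5, 10.0]
width: 0.142
```

```bash
python3 - <<'E'
from plan import *
show(); s=snap("side","e4");crop(s,300,60,430,240,4,"e4c",.6)
E
```

```text
t 12.7 grasp [ 0.6525 -0.075   0.1986] case [ 0.0533 -0.0917  0.1986] F [-8.0674 21.4515 10.0222] w 13.2 q [ 0.122   0.5613 -0.1423  1.7942  0.1053  0.7936  1.7212]
```

View pics/e4c.png

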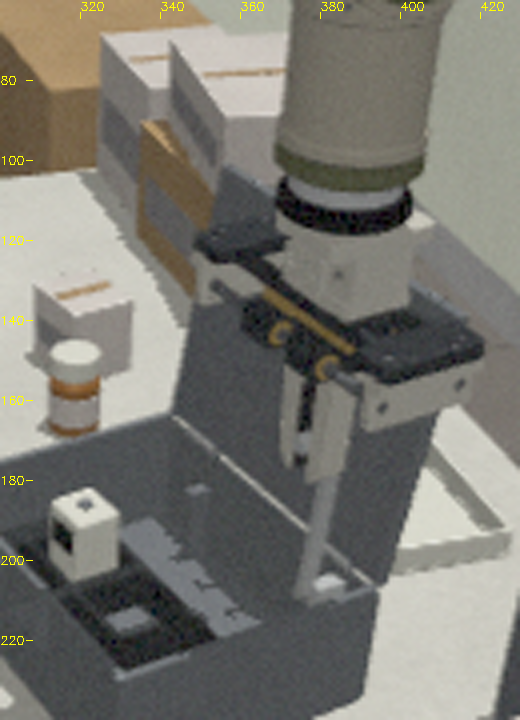

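Call:
move_arm([
  {"grip":0.0,"x":0,"y":0.002,"z":-0.001,"turn":0},
  {"grip":0.04,"x":0,"y":0.002,"z":-0.001,"turn":0},
  {"grip":0.04,"x":0,"y":0.002,"z":-0.001,"turn":0},
  {"grip":0.04,"x":0,"y":0.002,"z":-0.001,"turn":0},
  {"grip":0.04,"x":0,"y":0.002,"z":-0.04,"turn":0},
  {"grip":0.04,"x":0,"y":0.002,"z":-0.09,"turn":0},
  {"grip":0.06,"x":0.03,"y":0.03,"z":-0.14,"turn":0},
  {"grip":0.093,"x":0.03,"y":0.07,"z":-0.18,"turn":0},
  {"grip":0.093,"x":0.03,"y":0.09,"z":-0.18,"turn":0},
])

```text
clock: 13.88
eef_pos: [0.6039, 0.0089, 0.364]
eef_rot: [[-0.975, -0.223, 0.007], [-0.223, 0.975, 0.001], [-0.007, -0.001, -1.0]]
force: [0.2, 0.4, -0.9]
width: 0.701
```

```bash
python3 - <<'E'
from plan import *
show(); s=snap("side","e5");crop(s,300,60,430,240,4,"e5c",.6)
th=1.73; go(W((.095-.226*np.cos(th)+.005*np.sin(th),0.001,.095+.226*np.sin(th)+.005*np.cos(th))),CJ)
E
```

```text
t 13.88 grasp [0.6038 0.0089 0.3828] case [0.0244 0.0008 0.3828] F [ 0.2255  0.396  -0.95  ] w 65.2 q [ 0.0227  0.3242 -0.1799  1.7014  0.0637  1.1147  1.6202]
shift [-0.1116 -0.0028  0.0636] turn 0.3 jaw now 103.0
```

View pics/e5c.png

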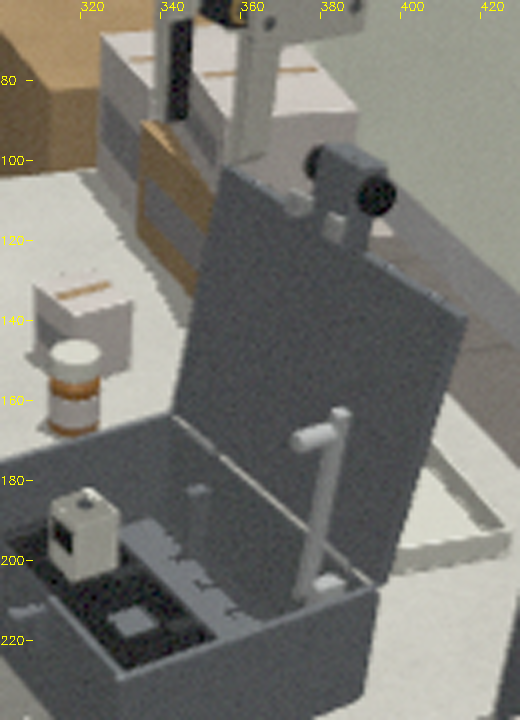

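```bash
python3 - <<'E'
from plan import *
for th in(1.69,1.73):
  for y in(-.033,.033): print(th,y,proj('side',W((.095-.226*np.cos(th)+.005*np.sin(th),y,.095+.226*np.sin(th)+.005*np.cos(th)))))
E
```

```text
1.69 -0.033 [[392.4818 109.7034]]
1.69 0.033 [[376.3758 100.0153]]
1.73 -0.033 [[395.3188 109.5528]]
1.73 0.033 [[379.1584  99.9113]]
```

Call:
move_arm([
  {"grip":0.093,"x":-0.05,"y":-0.003,"z":-0.005,"turn":0},
  {"grip":0.093,"x":-0.1,"y":-0.003,"z":-0.005,"turn":0},
  {"grip":0.093,"x":-0.1116,"y":-0.003,"z":-0.005,"turn":0},
  {"grip":0.093,"x":-0.1116,"y":-0.003,"z":-0.005,"turn":0},
  {"grip":0.093,"x":-0.1116,"y":-0.003,"z":-0.005,"turn":0},
])

```text
clock: 14.55
eef_pos: [0.7116, 0.0276, 0.3646]
eef_rot: [[-0.975, -0.221, -0.001], [-0.221, 0.975, -0.001], [0.001, -0.0, -1.0]]
force: [-0.1, -0.3, -0.3]
width: 1.0
```

```bash
python3 - <<'E'
from plan import *
show();th=1.73; go(W((.095-.226*np.cos(th)+.005*np.sin(th),0.001,.095+.226*np.sin(th)+.005*np.cos(th))),CJ)
s=snap("side","f1");crop(s,320,20,450,170,5,"f1c",.6)
E
```

```text
t 14.55 grasp [0.7116 0.0276 0.3834] case [ 0.1336 -0.0048  0.3834] F [-0.0619 -0.2556 -0.3233] w 93.0 q [-0.0167  0.4807 -0.1652  1.4459  0.0814  1.2229  1.6022]
shift [-0.0022  0.0058  0.066 ] turn -0.0 jaw now 102.8
```

View pics/f1c.png

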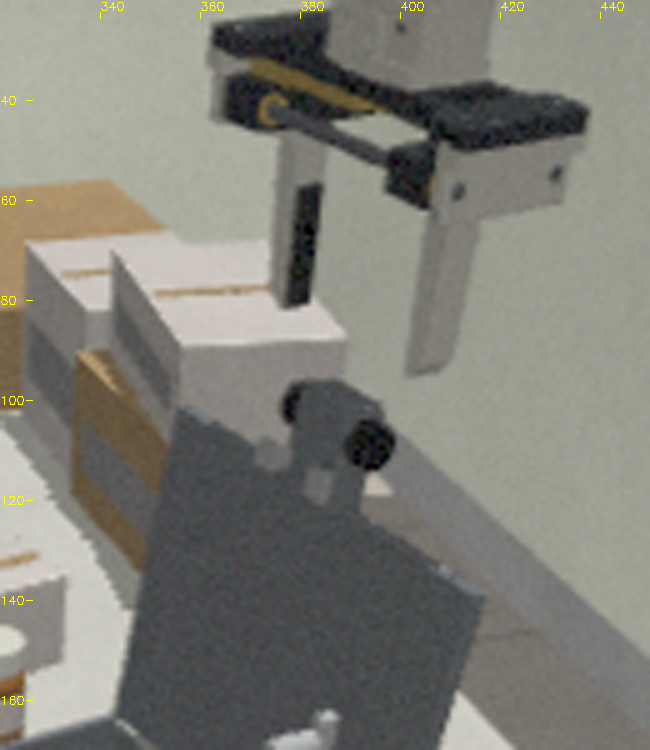

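Call:
move_arm([
  {"grip":0.093,"x":-0.001,"y":0.0055,"z":0.035,"turn":0},
  {"grip":0.093,"x":-0.001,"y":0.0055,"z":0.066,"turn":0},
  {"grip":0.093,"x":-0.001,"y":0.0055,"z":0.066,"turn":0},
  {"grip":0.093,"x":-0.001,"y":0.0055,"z":0.066,"turn":0},
  {"grip":0.04,"x":-0.001,"y":0.0055,"z":0.066,"turn":0},
  {"grip":0.04,"x":-0.001,"y":0.0055,"z":0.066,"turn":0},
  {"grip":0.04,"x":-0.001,"y":0.0055,"z":0.066,"turn":0},
  {"grip":0.04,"x":-0.001,"y":0.0055,"z":0.066,"turn":0},
  {"grip":0.04,"x":-0.001,"y":0.0055,"z":0.066,"turn":0},
], grip_force=20)

```text
clock: 15.72
eef_pos: [0.7125, 0.034, 0.2993]
eef_rot: [[-0.975, -0.221, 0.001], [-0.221, 0.975, -0.0], [-0.001, -0.0, -1.0]]
force: [-0.9, -0.5, 3.8]
width: 0.515
```

```bash
python3 - <<'E'
from plan import *
show()
def p(t): return np.array([-226*np.cos(t)+5*np.sin(t),226*np.sin(t)+5*np.cos(t)])
a=1.72
for k in range(1,10):
    t=a+(1.44-a)*k/9; d=p(t)-p(a); print(round(t,3),"tool x %.1f z %.1f"%(-d[0],-d[1]))
E
```

```text
t 15.72 grasp [0.7125 0.034  0.3181] case [0.136  0.0013 0.3181] F [-0.9104 -0.5397  3.7511] w 47.9 q [-0.0241  0.5231 -0.1662  1.5328  0.0933  1.0929  1.5828]
1.689 tool x 6.9 z -1.1
1.658 tool x 13.9 z -2.0
1.627 tool x 20.9 z -2.6
1.596 tool x 27.9 z -3.1
1.564 tool x 35.0 z -3.3
1.533 tool x 42.0 z -3.3
1.502 tool x 49.0 z -3.1
1.471 tool x 56.1 z -2.6
1.44 tool x 63.1 z -2.0
```

Call:
move_arm([
  {"grip":0.04,"x":0.0069,"y":0,"z":-0.0011,"turn":0},
  {"grip":0.04,"x":0.0139,"y":0,"z":-0.002,"turn":0},
  {"grip":0.04,"x":0.0209,"y":0,"z":-0.0026,"turn":0},
  {"grip":0.04,"x":0.0279,"y":0,"z":-0.0031,"turn":0},
  {"grip":0.04,"x":0.035,"y":0,"z":-0.0033,"turn":0},
  {"grip":0.04,"x":0.042,"y":0,"z":-0.0033,"turn":0},
  {"grip":0.04,"x":0.049,"y":0,"z":-0.0031,"turn":0},
  {"grip":0.04,"x":0.054,"y":0,"z":-0.0028,"turn":0},
  {"grip":0.04,"x":0.058,"y":0,"z":-0.0025,"turn":0},
  {"grip":0.04,"x":0.058,"y":0,"z":-0.0025,"turn":0},
])

```text
clock: 16.98
eef_pos: [0.6553, 0.0208, 0.3015]
eef_rot: [[-0.975, -0.221, -0.0], [-0.221, 0.975, -0.0], [0.0, -0.0, -1.0]]
force: [0.5, -3.1, 5.4]
width: 0.489
```

```bash
python3 - <<'E'
from plan import *
show()
s=snap("side","f2");crop(s,300,60,430,240,4,"f2c",.6)
E
```

```text
t 16.98 grasp [0.6553 0.0208 0.3203] case [0.0773 0.0011 0.3203] F [ 0.473  -3.0911  5.4185] w 45.5 q [-0.0015  0.4445 -0.174   1.6672  0.0869  1.0379  1.5908]
```

View pics/f2c.png

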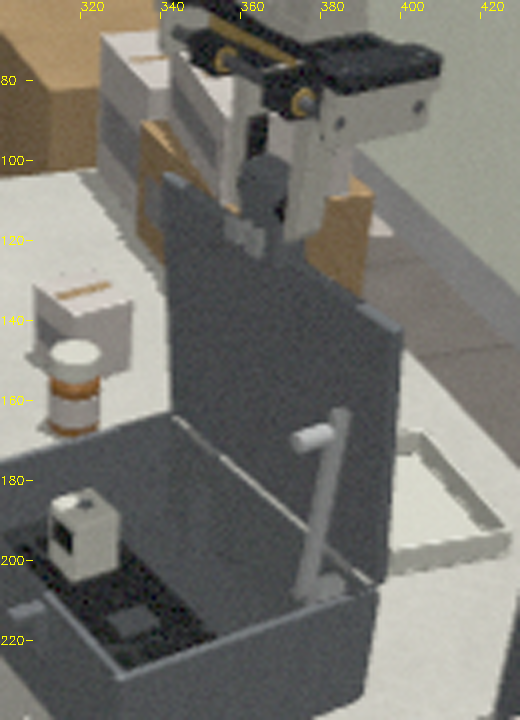

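Call:
move_arm([
  {"grip":0.04,"x":0.0015,"y":0,"z":0.0002,"turn":0},
  {"grip":0.04,"x":0.003,"y":0,"z":0.0004,"turn":0},
  {"grip":0.04,"x":0.0045,"y":0,"z":0.0005,"turn":0},
  {"grip":0.04,"x":0.0045,"y":0,"z":0.0005,"turn":0},
])

```text
clock: 17.52
eef_pos: [0.6513, 0.0199, 0.3011]
eef_rot: [[-0.975, -0.221, -0.0], [-0.221, 0.975, -0.0], [0.0, -0.0, -1.0]]
force: [0.5, -1.8, 6.3]
width: 0.492
```

```bash
python3 - <<'E'
from plan import *
show()
E
```

```text
t 17.52 grasp [0.6513 0.0199 0.3199] case [0.0732 0.0011 0.3199] F [ 0.4892 -1.7706  6.3471] w 45.8 q [ 0.0002  0.4393 -0.1746  1.6773  0.0865  1.0325  1.5915]
```

Call:
move_arm([
  {"grip":0.04,"x":0.0015,"y":0,"z":0.0003,"turn":0},
  {"grip":0.04,"x":0.003,"y":0,"z":0.0006,"turn":0},
  {"grip":0.04,"x":0.003,"y":0,"z":0.0006,"turn":0},
])

```text
clock: 17.9
eef_pos: [0.6487, 0.0193, 0.3007]
eef_rot: [[-0.975, -0.221, 0.001], [-0.221, 0.975, -0.0], [-0.001, -0.0, -1.0]]
force: [1.8, -2.2, 7.1]
width: 0.488
```

```bash
python3 - <<'E'
from plan import *
show()
E
```

```text
t 17.9 grasp [0.6487 0.0193 0.3195] case [0.0705 0.0011 0.3195] F [ 1.781  -2.1589  7.0895] w 45.4 q [ 0.0014  0.4357 -0.175   1.6844  0.0863  1.0281  1.5919]
```

Call:
move_arm([
  {"grip":0.06,"x":0.0,"y":0,"z":0.0,"turn":0},
  {"grip":0.07,"x":0.0,"y":0,"z":0.0,"turn":0},
  {"grip":0.093,"x":0.0,"y":0,"z":0.0,"turn":0},
  {"grip":0.093,"x":0.0,"y":0,"z":0.0,"turn":0},
  {"grip":0.093,"x":0.0,"y":0,"z":0.0,"turn":0},
  {"grip":0.093,"x":0.0,"y":0,"z":-0.04,"turn":0},
  {"grip":0.093,"x":0.0,"y":0,"z":-0.09,"turn":0},
  {"grip":0.093,"x":0.0,"y":0,"z":-0.11,"turn":0},
])

```text
clock: 18.9
eef_pos: [0.649, 0.0198, 0.4132]
eef_rot: [[-0.975, -0.222, 0.003], [-0.222, 0.975, 0.001], [-0.003, -0.0, -1.0]]
force: [0.1, -0.1, 0.4]
width: 1.0
```

```bash
python3 - <<'E'
from plan import *
show()
s=snap("side","g1");crop(s,300,60,430,240,4,"g1c",.6)
go((.55,-.18,.4)); go((.5236,-.3874,.12),60)
E
```

```text
t 18.9 grasp [0.649  0.0198 0.432 ] case [0.0709 0.0015 0.432 ] F [ 0.1441 -0.1353  0.3865] w 93.0 q [ 0.002   0.3623 -0.1755  1.5228  0.0651  1.259   1.6122]
shift [ 0.1415 -0.1728  0.033 ] turn 0 jaw now 102.8
shift [ 0.2146 -0.3691  0.3127] turn 42.8 jaw now 102.8
```

View pics/g1c.png

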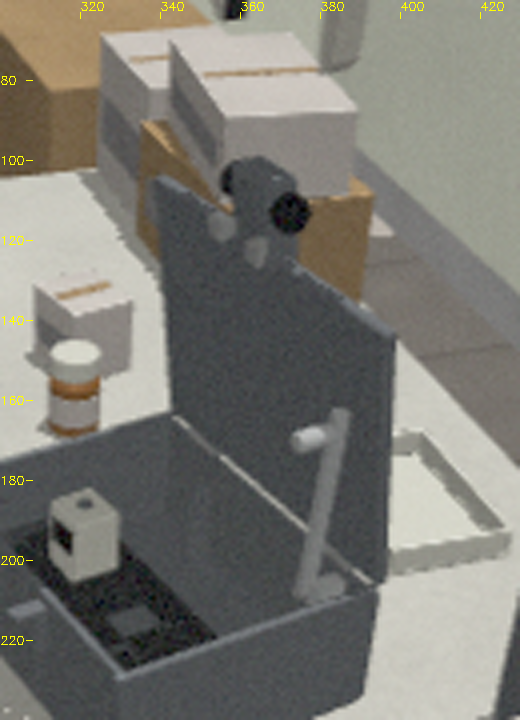

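View pics/g1.png

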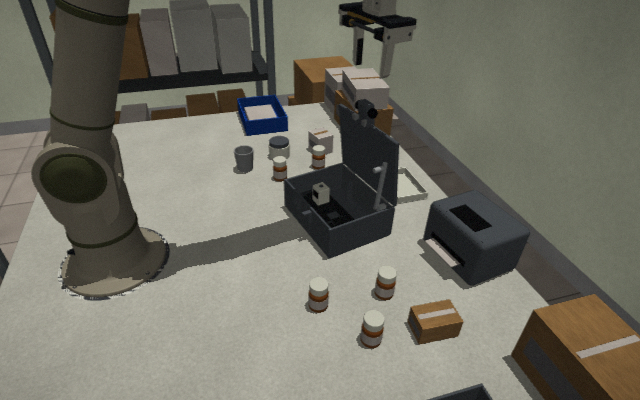

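Call:
move_arm([
  {"grip":0.06,"x":0.05,"y":-0.02,"z":0.0,"turn":0},
  {"grip":0.06,"x":0.1,"y":-0.05,"z":0.01,"turn":0},
  {"grip":0.06,"x":0.14,"y":-0.1,"z":0.03,"turn":0},
  {"grip":0.06,"x":0.18,"y":-0.15,"z":0.06,"turn":0},
  {"grip":0.06,"x":0.22,"y":-0.2,"z":0.1,"turn":0},
  {"grip":0.06,"x":0.24,"y":-0.25,"z":0.14,"turn":0},
  {"grip":0.06,"x":0.26,"y":-0.29,"z":0.2,"turn":0},
  {"grip":0.06,"x":0.262,"y":-0.33,"z":0.24,"turn":0},
  {"grip":0.06,"x":0.262,"y":-0.33,"z":0.26,"turn":0},
  {"grip":0.06,"x":0.262,"y":-0.33,"z":0.26,"turn":0},
])

```text
clock: 20.2
eef_pos: [0.4635, -0.3605, 0.1465]
eef_rot: [[-0.976, -0.219, -0.006], [-0.219, 0.976, 0.004], [0.005, 0.005, -1.0]]
force: [0.3, 0.6, 1.0]
width: 0.642
```

```bash
python3 - <<'E'
from plan import *
show()
t=snap("top","g2t");crop(t,260,120,400,250,5,"g2c",.5);s=snap("side","g2s");crop(s,275,140,405,260,6,"g2sc",.5)
E
```

```text
t 20.2 grasp [ 0.4636 -0.3606  0.1653] case [-0.194  -0.3286  0.1653] F [0.2585 0.5858 1.0031] w 59.7 q [ 0.5914  0.5275 -0.0392  1.9804  0.0333  0.6414  2.3222]
```

View pics/g2t.png

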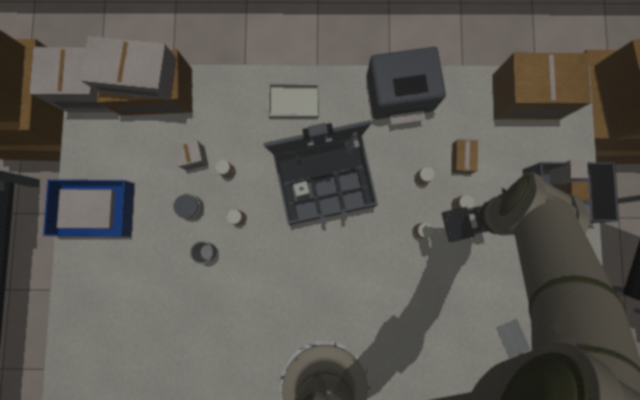

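View pics/g2c.png

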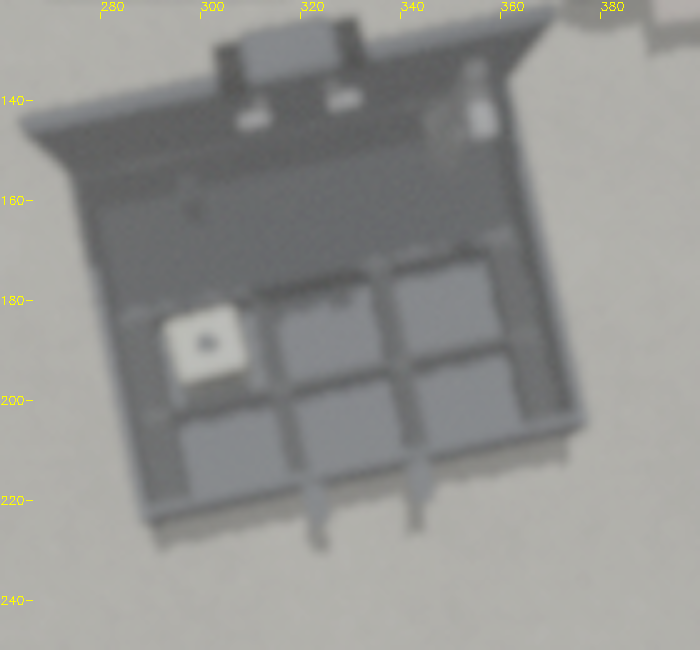

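View pics/g2sc.png

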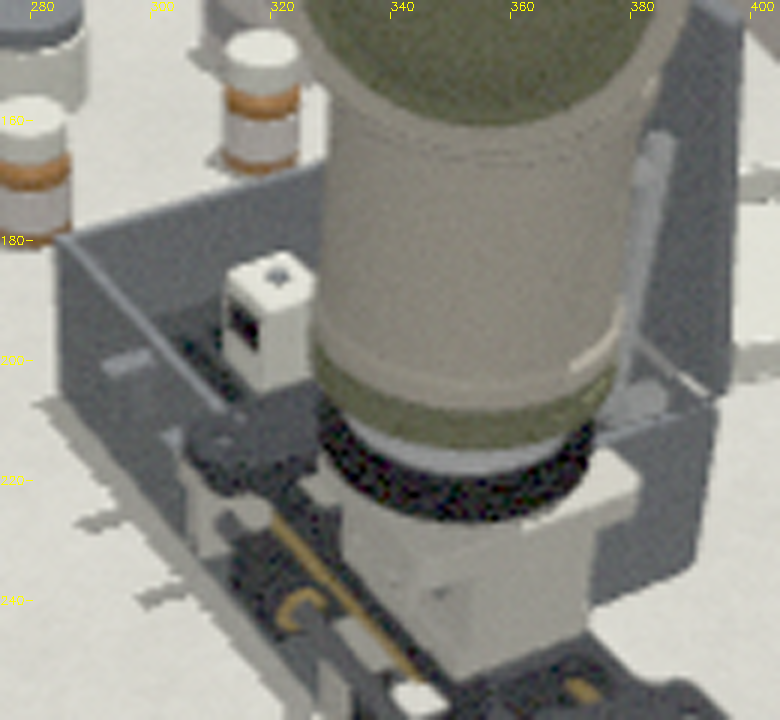

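```bash
cat > ov.py <<'E'
from plan import *
import sys
t=cv2.imread("pics/g2t.png"); x0,y0,x1,y1,s=260,120,400,250,5
r=cv2.resize(((t[y0:y1,x0:x1]/255.)**.5*255).astype(np.uint8),None,fx=s,fy=s,interpolation=cv2.INTER_CUBIC)
def poly(pts,col):
    p=np.array([proj('top',W(q))[0] for q in pts]); p=((p-[x0,y0]+.5)*s-.5).round().astype(int)
    cv2.polylines(r,[p],True,col,1,cv2.LINE_AA)
def rect(cx,cy,hx,hy,z): return [(cx-hx,cy-hy,z),(cx+hx,cy-hy,z),(cx+hx,cy+hy,z),(cx-hx,cy+hy,z)]
for cx in(-.007,-.064):
    for cy in(.07,0,-.07):
        poly(rect(cx,cy,.026,.029,.036),(0,0,255)); poly(rect(cx,cy,.026,.029,.006),(0,255,0))
poly(rect(0,0,.0975,.125,.095),(255,255,0))
cv2.imwrite("pics/ov.png",r)
E
python3 ov.py
```

```text
(no output)
```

View pics/ov.png

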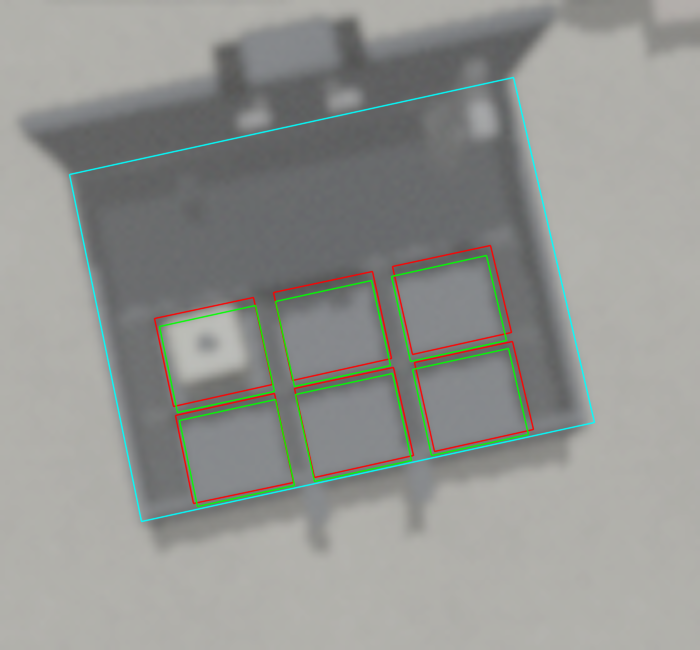

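```bash
sed -e 's/260,120,400,250,5/290,160,375,225,9/' -e 's/\^/^/' ov.py > ov2.py; sed -i 's#cv2.imwrite("pics/ov.png",r)#raw=cv2.resize(((t[y0:y1,x0:x1]/255.)**.5*255).astype(np.uint8),None,fx=s,fy=s,interpolation=cv2.INTER_CUBIC); cv2.imwrite("pics/ov2.png",cv2.convertScaleAbs(r,alpha=2,beta=-150)); cv2.imwrite("pics/ov2r.png",cv2.convertScaleAbs(raw,alpha=2,beta=-150))#' ov2.py; python3 ov2.py
```

```text
(no output)
```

View pics/ov2.png

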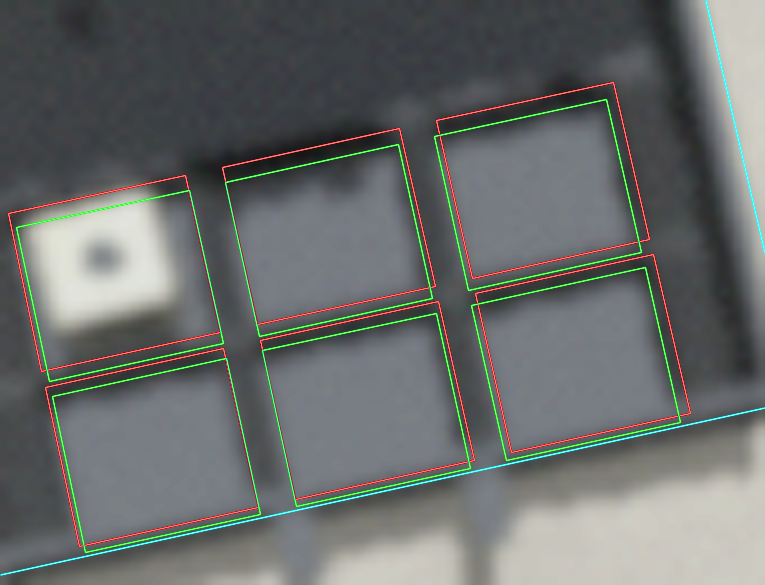

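View pics/ov2r.png

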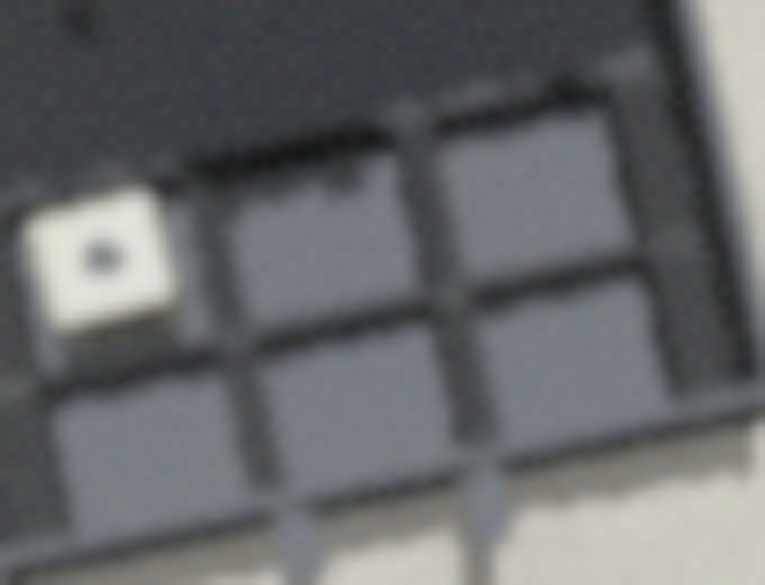

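```bash
python3 - <<'E'
from plan import *
show(); print(W((-.13,-.075,.12)),np.hypot(*W((-.13,-.075,.12))[:2])); go(W((-.13,-.075,.14)),CJ)
E
```

```text
t 20.3 grasp [ 0.4661 -0.3595  0.1691] case [-0.1913 -0.328   0.1691] F [1.5153 0.3677 0.6248] w 60.2 q [ 0.5892  0.5219 -0.0408  1.9785  0.033   0.6432  2.3216]
[ 0.47   -0.0992  0.12  ] 0.4803344227280636
shift [-0.0616  0.2529  0.0294] turn 0.0 jaw now 102.8
```

Call:
move_arm([
  {"grip":0.0,"x":-0.02,"y":0.06,"z":0.0,"turn":0},
  {"grip":0.0,"x":-0.04,"y":0.12,"z":0.0,"turn":0},
  {"grip":0.0,"x":-0.0616,"y":0.18,"z":0.01,"turn":0},
  {"grip":0.0,"x":-0.0616,"y":0.23,"z":0.05,"turn":0},
  {"grip":0.0,"x":-0.0616,"y":0.253,"z":0.094,"turn":0},
  {"grip":0.0,"x":-0.0616,"y":0.253,"z":0.094,"turn":0},
  {"grip":0.0,"x":-0.0616,"y":0.253,"z":0.094,"turn":0},
  {"grip":0.0,"x":-0.0616,"y":0.253,"z":0.094,"turn":0},
])

```text
clock: 21.3
eef_pos: [0.4715, -0.1011, 0.0582]
eef_rot: [[-0.976, -0.22, 0.003], [-0.22, 0.976, -0.001], [-0.003, -0.001, -1.0]]
force: [0.0, 0.3, 0.3]
width: 0.004
```

```bash
python3 - <<'E'
from plan import *
show(); go(W((-.105,-.075,.075)),CJ); s=snap('side','h1'); crop(s,270,140,400,260,5,"h1c",.6)
E
```

```text
t 21.3 grasp [ 0.4714 -0.1011  0.077 ] case [-0.1291 -0.0772  0.077 ] F [0.0058 0.3227 0.2804] w 0.4 q [ 0.101   0.5847 -0.011   2.2803  0.0239  0.2732  1.8614]
shift [-0.024   0.0023  0.002 ] turn -0.1 jaw now 102.7
```

View pics/h1c.png

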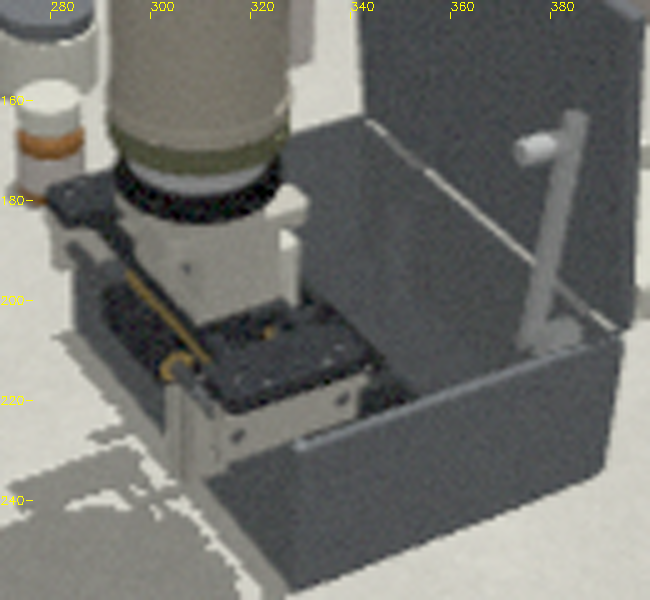

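Call:
move_arm([
  {"grip":0.0,"x":-0.01,"y":0.002,"z":0.002,"turn":0},
  {"grip":0.0,"x":-0.018,"y":0.002,"z":0.002,"turn":0},
  {"grip":0.0,"x":-0.018,"y":0.002,"z":0.002,"turn":0},
  {"grip":0.0,"x":-0.02,"y":0.002,"z":0.002,"turn":0},
  {"grip":0.0,"x":-0.022,"y":0.002,"z":0.002,"turn":0},
  {"grip":0.0,"x":-0.022,"y":0.002,"z":0.002,"turn":0},
])

```text
clock: 22.1
eef_pos: [0.4912, -0.0932, 0.0543]
eef_rot: [[-0.975, -0.222, -0.0], [-0.222, 0.975, -0.0], [0.0, -0.0, -1.0]]
force: [1.0, 0.2, 0.1]
width: 0.005
```

```bash
python3 - <<'E'
from plan import *
show()
E
```

```text
t 22.1 grasp [ 0.4912 -0.0932  0.0731] case [-0.1079 -0.0738  0.0731] F [1.0269 0.2282 0.061 ] w 0.5 q [ 0.0804  0.6029 -0.0093  2.2401  0.0181  0.2986  1.8496]
```

Call:
move_arm([
  {"grip":0.0,"x":-0.001,"y":0.0,"z":0.0,"turn":0},
  {"grip":0.0,"x":-0.002,"y":0.0,"z":0.0,"turn":0},
  {"grip":0.0,"x":-0.003,"y":0.0,"z":0.0,"turn":0},
  {"grip":0.0,"x":-0.003,"y":0.0,"z":0.0,"turn":0},
])

```text
clock: 22.6
eef_pos: [0.4931, -0.0927, 0.0543]
eef_rot: [[-0.975, -0.221, -0.002], [-0.221, 0.975, -0.0], [0.002, 0.0, -1.0]]
force: [-5.0, -2.0, 3.4]
width: 0.005
```

Call:
move_arm([
  {"grip":0.0,"x":-0.001,"y":0.0,"z":0.0,"turn":0},
  {"grip":0.0,"x":-0.001,"y":0.0,"z":0.0,"turn":0},
])

```text
clock: 22.85
eef_pos: [0.4931, -0.0927, 0.0543]
eef_rot: [[-0.975, -0.221, -0.003], [-0.221, 0.975, -0.0], [0.003, 0.0, -1.0]]
force: [-7.0, -1.7, 5.7]
width: 0.006
```

```bash
python3 - <<'E'
from plan import *
show()
E
```

```text
t 22.85 grasp [ 0.4931 -0.0927  0.0731] case [-0.106  -0.0738  0.0731] F [-6.9957 -1.7017  5.7012] w 0.6 q [ 0.0782  0.6047 -0.0084  2.2339  0.0174  0.3064  1.8481]
```

```bash
sed -i 's/^P=.*/P=np.array([0.5790,0.0035,0.2228])/' plan.py; cat > bot.py <<'E'
E
rm bot.py; cat > find.py <<'E'
from plan import *
# white cap detection in top view
def caps(im):
    hsv=cv2.cvtColor(im,cv2.COLOR_BGR2HSV); return hsv
def look(tag):
    t=snap("top",tag+"t"); s=snap("side",tag+"s")
    crop(t,405,140,485,250,5,tag+"tr",.6); crop(s,295,250,455,355,4,tag+"sr",.7)
E
python3 - <<'E'
from find import *
show();go((.4454,-.272,.14),CJ)
E
```

```text
t 22.85 grasp [ 0.4931 -0.0927  0.0731] case [-0.105  -0.0749  0.0731] F [-6.9957 -1.7017  5.7012] w 0.6 q [ 0.0782  0.6047 -0.0084  2.2339  0.0174  0.3064  1.8481]
shift [ 0.0863 -0.1643 -0.0667] turn -0.0 jaw now 102.8
```

Call:
move_arm([
  {"grip":0.06,"x":0.03,"y":0.0,"z":-0.03,"turn":0},
  {"grip":0.06,"x":0.04,"y":-0.02,"z":-0.09,"turn":0},
  {"grip":0.06,"x":0.04,"y":-0.02,"z":-0.13,"turn":0},
])

```text
clock: 23.22
eef_pos: [0.4608, -0.122, 0.1865]
eef_rot: [[-0.976, -0.22, 0.002], [-0.22, 0.976, -0.001], [-0.002, -0.001, -1.0]]
force: [1.4, 0.4, 0.3]
width: 0.279
```

```bash
python3 - <<'E'
from find import *
look("i1"); show()
E
```

```text
t 23.32 grasp [ 0.4629 -0.1214  0.2072] case [-0.1408 -0.0962  0.2072] F [-0.0844 -0.0883 -0.0965] w 33.7 q [ 0.1583  0.349  -0.0268  2.1871  0.0164  0.5971  1.9127]
```

View pics/i1tr.png

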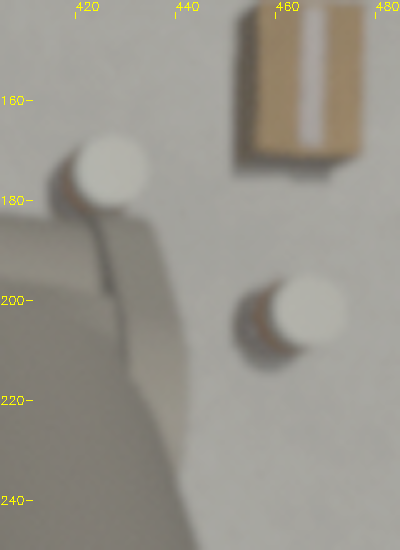

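View pics/i1sr.png

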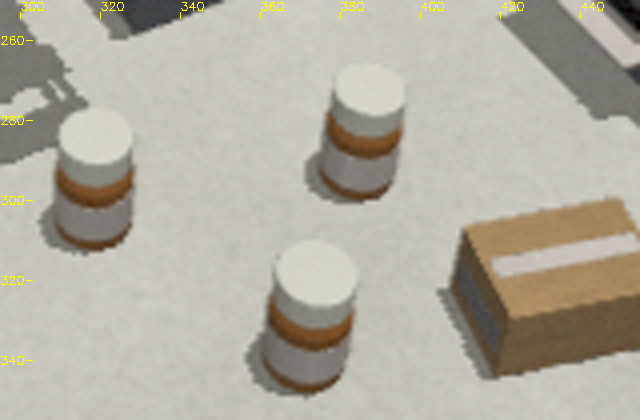

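```bash
python3 - <<'E'
from plan import *
go((.4452,-.2718,.055),CJ)
E
```

```text
shift [ 0.0518 -0.1423  0.1522] turn -0.0 jaw now 102.7
```

Call:
move_arm([
  {"grip":0.062,"x":0.025,"y":-0.06,"z":0.02,"turn":0},
  {"grip":0.062,"x":0.05,"y":-0.12,"z":0.04,"turn":0},
  {"grip":0.062,"x":0.052,"y":-0.1423,"z":0.07,"turn":0},
  {"grip":0.062,"x":0.052,"y":-0.1423,"z":0.09,"turn":0},
  {"grip":0.062,"x":0.052,"y":-0.1423,"z":0.09,"turn":0},
  {"grip":0.062,"x":0.052,"y":-0.1423,"z":0.09,"turn":0},
])

```text
clock: 24.08
eef_pos: [0.4418, -0.2704, 0.0945]
eef_rot: [[-0.975, -0.222, 0.0], [-0.222, 0.975, 0.0], [-0.0, 0.0, -1.0]]
force: [0.5, -0.6, -0.0]
width: 0.665
```

```bash
python3 - <<'E'
from plan import *
show(); go((.4452,-.2718,.055),CJ); s=snap("side","j1"); crop(s,270,220,420,340,5,"j1c",.7)
E
```

```text
t 24.07 grasp [ 0.4418 -0.2704  0.1133] case [-0.1944 -0.2368  0.1133] F [ 0.5073 -0.5837 -0.0202] w 61.8 q [ 0.4561  0.5427 -0.023   2.177   0.0284  0.422   2.2056]
shift [-0.003  -0.0021  0.0583] turn 0.1 jaw now 102.9
```

View pics/j1c.png

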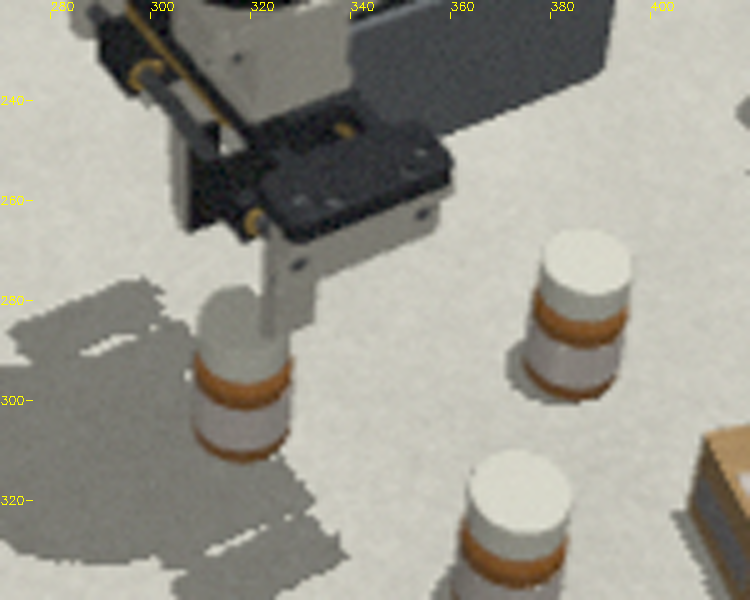

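Call:
move_arm([
  {"grip":0.062,"x":-0.003,"y":-0.002,"z":0.03,"turn":0},
  {"grip":0.062,"x":-0.003,"y":-0.002,"z":0.058,"turn":0},
  {"grip":0.062,"x":-0.003,"y":-0.002,"z":0.058,"turn":0},
  {"grip":0.062,"x":-0.003,"y":-0.002,"z":0.058,"turn":0},
  {"grip":0.03,"x":-0.003,"y":-0.002,"z":0.058,"turn":0},
  {"grip":0.03,"x":-0.003,"y":-0.002,"z":0.058,"turn":0},
  {"grip":0.03,"x":-0.003,"y":-0.002,"z":0.058,"turn":0},
  {"grip":0.03,"x":-0.003,"y":-0.002,"z":0.058,"turn":0},
], grip_force=25)

```text
clock: 25.12
eef_pos: [0.4451, -0.2725, 0.0371]
eef_rot: [[-0.975, -0.221, 0.001], [-0.221, 0.975, -0.001], [-0.001, -0.001, -1.0]]
force: [0.1, -0.2, 7.4]
width: 0.471
```

```bash
python3 - <<'E'
from plan import *
show(); go(W((-.007,-.07,.16)),CJ)
E
```

```text
t 25.12 grasp [ 0.4451 -0.2725  0.0559] case [-0.1915 -0.2396  0.0559] F [ 0.1047 -0.188   7.3536] w 43.8 q [ 0.4522  0.647  -0.017   2.1993  0.0354  0.2941  2.1988]
shift [-0.1847  0.1694 -0.1041] turn 0.0 jaw now 102.8
```

Call:
move_arm([
  {"grip":0.03,"x":0,"y":0,"z":-0.05,"turn":0},
  {"grip":0.03,"x":-0.02,"y":0.03,"z":-0.1,"turn":0},
  {"grip":0.03,"x":-0.06,"y":0.07,"z":-0.12,"turn":0},
  {"grip":0.03,"x":-0.11,"y":0.11,"z":-0.12,"turn":0},
  {"grip":0.03,"x":-0.15,"y":0.15,"z":-0.12,"turn":0},
  {"grip":0.03,"x":-0.175,"y":0.1695,"z":-0.115,"turn":0},
  {"grip":0.03,"x":-0.1847,"y":0.1695,"z":-0.104,"turn":0},
  {"grip":0.03,"x":-0.1847,"y":0.1695,"z":-0.104,"turn":0},
  {"grip":0.03,"x":-0.1847,"y":0.1695,"z":-0.104,"turn":0},
])

```text
clock: 26.25
eef_pos: [0.5861, -0.0679, 0.1402]
eef_rot: [[-0.976, -0.219, -0.001], [-0.219, 0.976, -0.001], [0.001, -0.0, -1.0]]
force: [-0.5, -0.4, -1.5]
width: 0.473
```

```bash
python3 - <<'E'
from plan import *
show(); go(W((-.007,-.07,.062)),CJ); s=snap("side","k1"); crop(s,270,20,430,260,3,"k1c",.7)
t=snap("top","k1t"); crop(t,250,90,410,250,4,"k1tc",.6)
E
```

```text
t 26.25 grasp [ 0.5861 -0.0679  0.159 ] case [-0.0088 -0.0712  0.159 ] F [-0.4692 -0.4478 -1.4692] w 44.0 q [ 0.0134  0.5369  0.0077  1.9854 -0.0056  0.6206  1.8164]
shift [-0.002   0.0012  0.097 ] turn -0.1 jaw now 102.7
```

View pics/k1c.png

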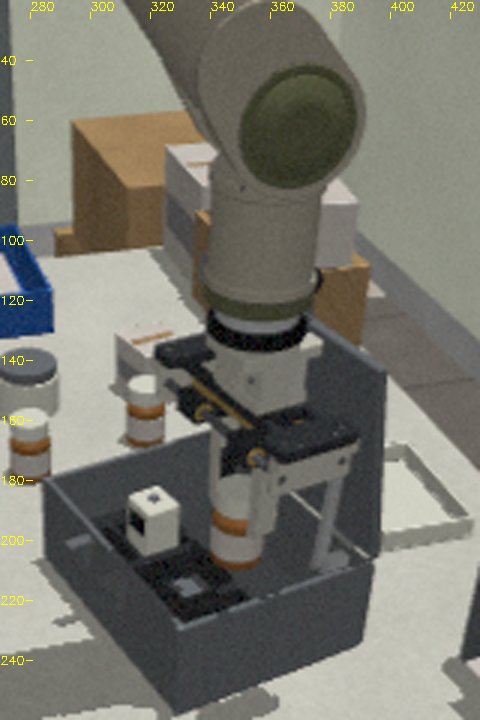

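View pics/k1tc.png

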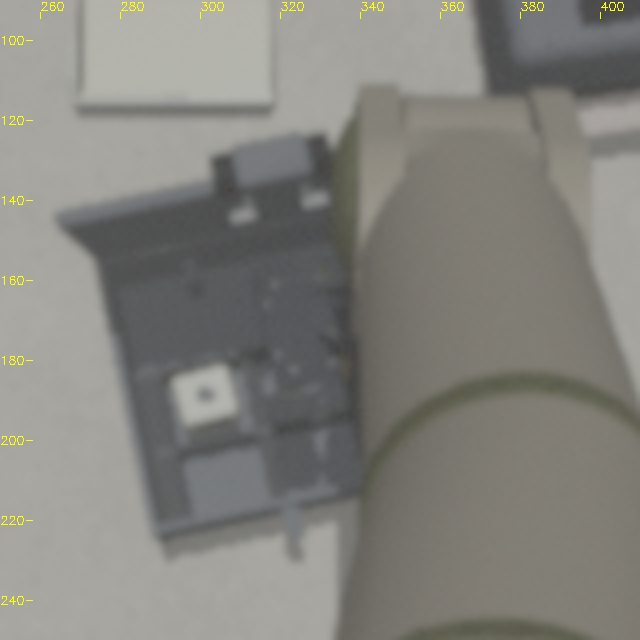

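Call:
move_arm([
  {"grip":0.03,"x":-0.002,"y":0.0012,"z":0.03,"turn":0},
  {"grip":0.03,"x":-0.002,"y":0.0012,"z":0.05,"turn":0},
  {"grip":0.03,"x":-0.002,"y":0.0012,"z":0.05,"turn":0},
  {"grip":0.03,"x":-0.002,"y":0.0012,"z":0.05,"turn":0},
])

```text
clock: 26.85
eef_pos: [0.5891, -0.065, 0.0912]
eef_rot: [[-0.975, -0.221, 0.001], [-0.221, 0.975, -0.0], [-0.001, -0.0, -1.0]]
force: [-0.4, -0.4, -0.5]
width: 0.468
```

```bash
python3 - <<'E'
from plan import *
show(); go(W((-.007,-.07,.062)),CJ); s=snap("side","k2"); crop(s,270,100,430,260,5,"k2c",.7)
E
```

```text
t 26.85 grasp [ 0.5891 -0.065   0.11  ] case [-0.0053 -0.069   0.11  ] F [-0.4053 -0.3918 -0.4589] w 43.5 q [ 0.0111  0.6088  0.0043  2.013  -0.0046  0.519   1.812 ]
shift [ 0.0018 -0.001   0.048 ] turn -0.0 jaw now 102.7
```

View pics/k2c.png

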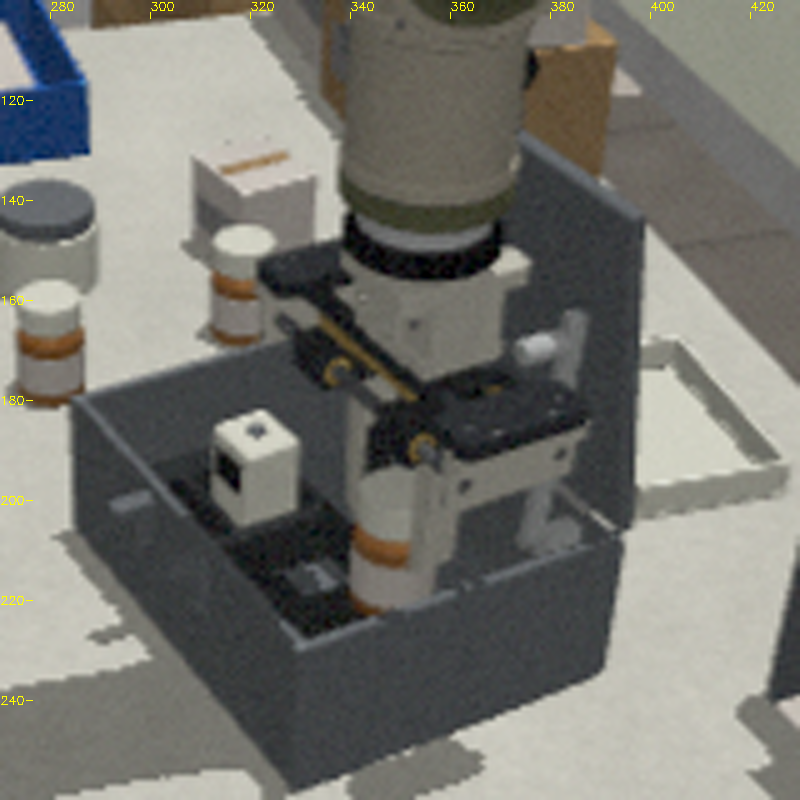

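Call:
move_arm([
  {"grip":0.03,"x":0.001,"y":-0.001,"z":0.0,"turn":0},
  {"grip":0.03,"x":0.001,"y":-0.001,"z":0.0,"turn":0},
])

```text
clock: 27.15
eef_pos: [0.5883, -0.0658, 0.0909]
eef_rot: [[-0.975, -0.221, 0.001], [-0.221, 0.975, -0.0], [-0.001, -0.0, -1.0]]
force: [-0.4, 0.8, -0.9]
width: 0.464
```

```bash
python3 - <<'E'
from plan import *
show(); go(W((-.007,-.07,.062)),CJ)
E
```

```text
t 27.15 grasp [ 0.5883 -0.0658  0.1097] case [-0.0062 -0.0697  0.1097] F [-0.4296  0.8256 -0.9188] w 43.2 q [ 0.0128  0.6086  0.0039  2.0148 -0.0043  0.5174  1.8137]
shift [ 0.0008 -0.0003  0.0477] turn 0.0 jaw now 102.8
```

Call:
move_arm([
  {"grip":0.03,"x":0.001,"y":0,"z":0.012,"turn":0},
  {"grip":0.03,"x":0.001,"y":0,"z":0.024,"turn":0},
  {"grip":0.03,"x":0.001,"y":0,"z":0.034,"turn":0},
  {"grip":0.03,"x":0.001,"y":0,"z":0.044,"turn":0},
  {"grip":0.03,"x":0.001,"y":0,"z":0.044,"turn":0},
])

```text
clock: 27.78
eef_pos: [0.5867, -0.0657, 0.0452]
eef_rot: [[-0.975, -0.222, -0.002], [-0.222, 0.975, 0.0], [0.002, 0.0, -1.0]]
force: [0.5, -0.3, -1.1]
width: 0.47
```

```bash
python3 - <<'E'
from plan import *
show(); go(W((-.007,-.07,.062)),CJ)
E
```

```text
t 27.77 grasp [ 0.5867 -0.0657  0.064 ] case [-0.0078 -0.0692  0.064 ] F [ 0.5322 -0.3344 -1.1144] w 43.7 q [ 0.0143  0.678   0.0017  2.0385 -0.0027  0.4268  1.8124]
shift [-0.0008 -0.0008  0.002 ] turn 0.0 jaw now 102.8
```

Call:
move_arm([
  {"grip":0.03,"x":0.003,"y":0,"z":0.0,"turn":0},
  {"grip":0.03,"x":0.005,"y":0,"z":0.0,"turn":0},
  {"grip":0.03,"x":0.006,"y":0,"z":0.0,"turn":0},
  {"grip":0.03,"x":0.006,"y":0,"z":0.0,"turn":0},
])

```text
clock: 28.28
eef_pos: [0.5839, -0.0666, 0.0471]
eef_rot: [[-0.975, -0.222, 0.005], [-0.222, 0.975, 0.0], [-0.005, -0.001, -1.0]]
force: [5.7, 2.6, -5.5]
width: 0.466
```

```bash
python3 - <<'E'
from plan import *
show()
E
```

```text
t 28.27 grasp [ 0.5838 -0.0667  0.0659] case [-0.0109 -0.0695  0.0659] F [ 5.6878  2.6006 -5.5028] w 43.4 q [ 0.017   0.6715  0.0006  2.0492 -0.0022  0.4157  1.8141]
```

Call:
move_arm([
  {"grip":0.03,"x":-0.006,"y":0,"z":0.0,"turn":0},
  {"grip":0.03,"x":-0.01,"y":0,"z":0.0,"turn":0},
  {"grip":0.03,"x":-0.012,"y":0,"z":0.0,"turn":0},
  {"grip":0.03,"x":-0.012,"y":0,"z":0.0,"turn":0},
])

```text
clock: 28.78
eef_pos: [0.5923, -0.0647, 0.0462]
eef_rot: [[-0.975, -0.221, -0.001], [-0.221, 0.975, -0.0], [0.002, 0.0, -1.0]]
force: [-1.8, -0.8, -0.5]
width: 0.469
```

```bash
python3 - <<'E'
from plan import *
show()
E
```

```text
t 28.77 grasp [ 0.5923 -0.0647  0.065 ] case [-0.0021 -0.0695  0.065 ] F [-1.7948 -0.8438 -0.5184] w 43.6 q [ 0.0116  0.6804  0.0027  2.0257 -0.0034  0.437   1.8108]
```

Call:
move_arm([
  {"grip":0.03,"x":0.0047,"y":-0.0005,"z":0.0,"turn":0},
  {"grip":0.03,"x":0.0047,"y":-0.0005,"z":0.003,"turn":0},
  {"grip":0.03,"x":0.0047,"y":-0.0005,"z":0.003,"turn":0},
  {"grip":0.054,"x":0.0047,"y":-0.0005,"z":0.003,"turn":0},
  {"grip":0.054,"x":0.0047,"y":-0.0005,"z":0.003,"turn":0},
  {"grip":0.054,"x":0.0047,"y":-0.0005,"z":0.003,"turn":0},
  {"grip":0.054,"x":0.0047,"y":-0.0005,"z":-0.03,"turn":0},
  {"grip":0.054,"x":0.0047,"y":-0.0005,"z":-0.09,"turn":0},
  {"grip":0.06,"x":0.0047,"y":-0.0005,"z":-0.14,"turn":0},
])

```text
clock: 29.9
eef_pos: [0.5886, -0.0661, 0.1883]
eef_rot: [[-0.975, -0.221, 0.0], [-0.221, 0.975, -0.0], [-0.0, -0.0, -1.0]]
force: [0.1, -0.9, -0.5]
width: 0.631
```

```bash
python3 - <<'E'
from plan import *
show(); go((.5234,-.387,.12),CJ); s=snap("side","k3"); crop(s,270,100,430,260,5,"k3c",.7)
E
```

```text
t 29.9 grasp [ 0.5886 -0.0661  0.2071] case [-0.006  -0.07    0.2071] F [ 0.11   -0.8502 -0.5352] w 58.6 q [ 0.0092  0.4756  0.0097  1.9416 -0.0067  0.7239  1.8169]
shift [ 0.1347 -0.2985  0.0871] turn 0.0 jaw now 102.8
```

View pics/k3c.png

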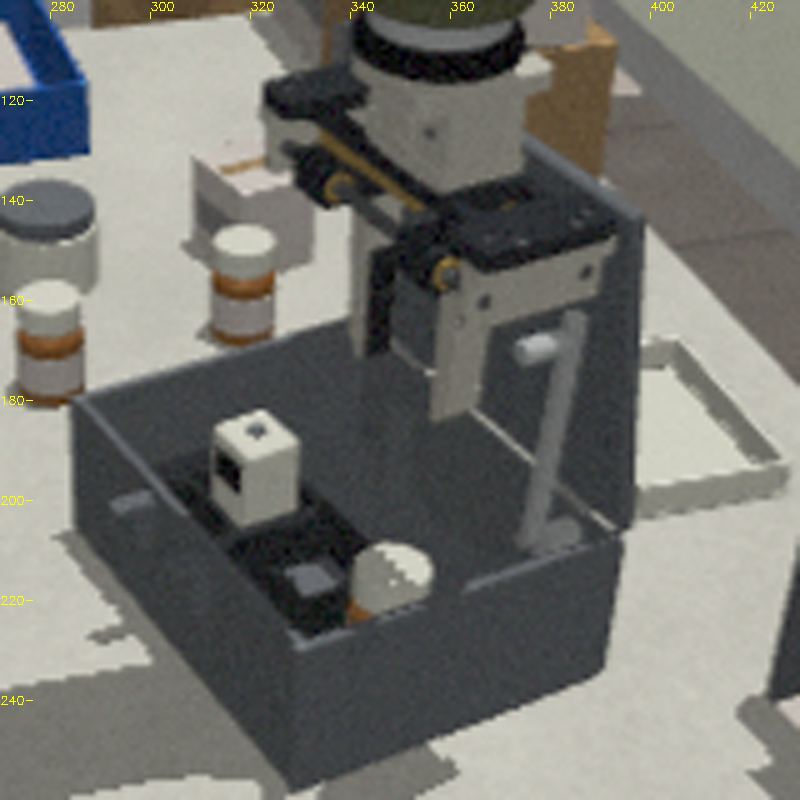

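View pics/k3.png

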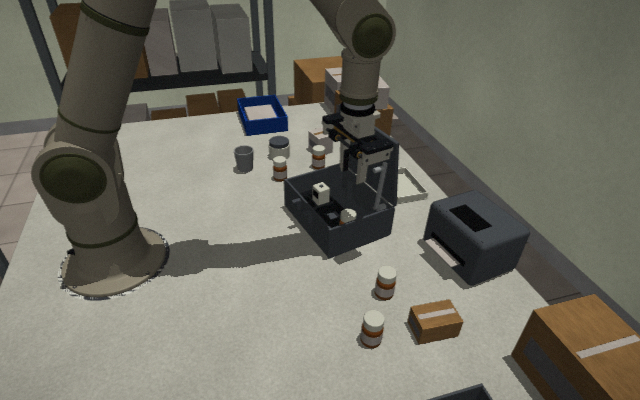

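```bash
python3 - <<'E'
from plan import *
go((.6013,-.2803,.115),CJ)
E
```

```text
shift [ 0.0384 -0.2107  0.0984] turn 0.0 jaw now 102.8
```

Call:
move_arm([
  {"grip":0.062,"x":0.01,"y":-0.06,"z":0.0,"turn":0},
  {"grip":0.062,"x":0.02,"y":-0.12,"z":0.0,"turn":0},
  {"grip":0.062,"x":0.0384,"y":-0.18,"z":0.01,"turn":0},
  {"grip":0.062,"x":0.0384,"y":-0.2107,"z":0.05,"turn":0},
  {"grip":0.062,"x":0.0384,"y":-0.2107,"z":0.0984,"turn":0},
  {"grip":0.062,"x":0.0384,"y":-0.2107,"z":0.0984,"turn":0},
  {"grip":0.062,"x":0.0384,"y":-0.2107,"z":0.0984,"turn":0},
  {"grip":0.062,"x":0.0384,"y":-0.2107,"z":0.0984,"turn":0},
])

```text
clock: 30.95
eef_pos: [0.5991, -0.2798, 0.0901]
eef_rot: [[-0.975, -0.222, 0.003], [-0.222, 0.975, -0.001], [-0.003, -0.002, -1.0]]
force: [-0.6, -0.6, -0.3]
width: 0.67
```

```bash
python3 - <<'E'
from plan import *
show(); go((.6013,-.2803,.055),CJ); s=snap("side","l1"); crop(s,300,200,460,340,5,"l1c",.7)
E
```

```text
t 30.95 grasp [ 0.599  -0.2798  0.1089] case [-0.0431 -0.2808  0.1089] F [-0.5524 -0.5791 -0.3026] w 62.3 q [ 0.3485  0.6708  0.0043  1.8548 -0.0047  0.6129  2.1507]
shift [-0.0019 -0.0008  0.0539] turn 0.1 jaw now 102.8
```

View pics/l1c.png

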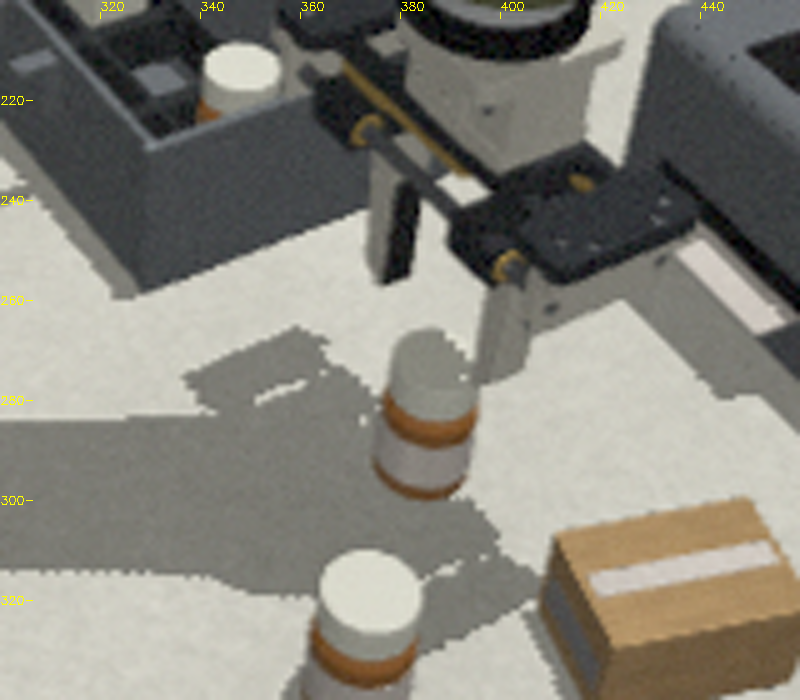

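Call:
move_arm([
  {"grip":0.062,"x":-0.002,"y":-0.001,"z":0.025,"turn":0},
  {"grip":0.062,"x":-0.002,"y":-0.001,"z":0.053,"turn":0},
  {"grip":0.062,"x":-0.002,"y":-0.001,"z":0.053,"turn":0},
  {"grip":0.062,"x":-0.002,"y":-0.001,"z":0.053,"turn":0},
  {"grip":0.03,"x":-0.002,"y":-0.001,"z":0.053,"turn":0},
  {"grip":0.03,"x":-0.002,"y":-0.001,"z":0.053,"turn":0},
  {"grip":0.03,"x":-0.002,"y":-0.001,"z":0.053,"turn":0},
  {"grip":0.03,"x":-0.002,"y":-0.001,"z":0.053,"turn":0},
], grip_force=25)

```text
clock: 32.0
eef_pos: [0.6004, -0.2808, 0.0358]
eef_rot: [[-0.975, -0.221, 0.001], [-0.221, 0.975, -0.0], [-0.001, -0.001, -1.0]]
force: [-0.4, -0.3, 5.9]
width: 0.467
```

```bash
python3 - <<'E'
from plan import *
show(); go(W((-.007,0,.17)),CJ)
E
```

```text
t 32.0 grasp [ 0.6004 -0.2808  0.0546] case [-0.042  -0.282   0.0546] F [-0.4416 -0.343   5.927 ] w 43.4 q [ 0.3502  0.7467  0.0025  1.8729 -0.0033  0.5209  2.1489]
shift [-0.0352  0.2819 -0.1156] turn 0.0 jaw now 102.8
```

Call:
move_arm([
  {"grip":0.03,"x":0,"y":0,"z":-0.06,"turn":0},
  {"grip":0.03,"x":0,"y":0.03,"z":-0.115,"turn":0},
  {"grip":0.03,"x":0,"y":0.09,"z":-0.125,"turn":0},
  {"grip":0.03,"x":0,"y":0.15,"z":-0.125,"turn":0},
  {"grip":0.03,"x":0,"y":0.21,"z":-0.125,"turn":0},
  {"grip":0.03,"x":-0.01,"y":0.26,"z":-0.12,"turn":0},
  {"grip":0.03,"x":-0.025,"y":0.2819,"z":-0.1156,"turn":0},
  {"grip":0.03,"x":-0.03,"y":0.2819,"z":-0.1156,"turn":0},
  {"grip":0.03,"x":-0.03,"y":0.2819,"z":-0.1156,"turn":0},
  {"grip":0.03,"x":-0.03,"y":0.2819,"z":-0.1156,"turn":0},
])

```text
clock: 33.25
eef_pos: [0.5665, -0.0007, 0.1506]
eef_rot: [[-0.976, -0.219, -0.0], [-0.219, 0.976, -0.001], [0.0, -0.001, -1.0]]
force: [-0.4, 0.2, -1.0]
width: 0.467
```

```bash
python3 - <<'E'
from plan import *
show(); go(W((-.007,0,.062)),CJ); s=snap("side","m1"); crop(s,270,20,430,260,3,"m1c",.7)
t=snap("top","m1t"); crop(t,250,90,410,250,4,"m1tc",.6)
E
```

```text
t 33.25 grasp [ 0.5665 -0.0007  0.1694] case [-0.0131 -0.0013  0.1694] F [-0.3536  0.1861 -1.0385] w 43.4 q [-0.1175  0.4989  0.0259  2.0314 -0.0205  0.6119  1.714 ]
shift [-0.0061  0.0014  0.1074] turn -0.1 jaw now 102.7
```

View pics/m1c.png

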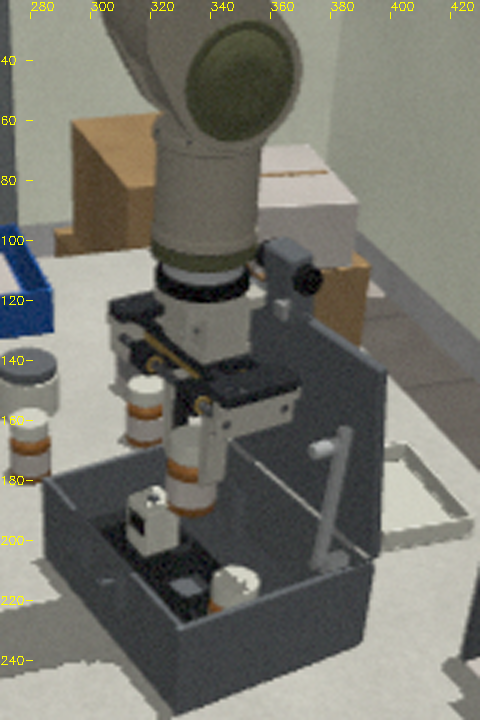

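View pics/m1tc.png

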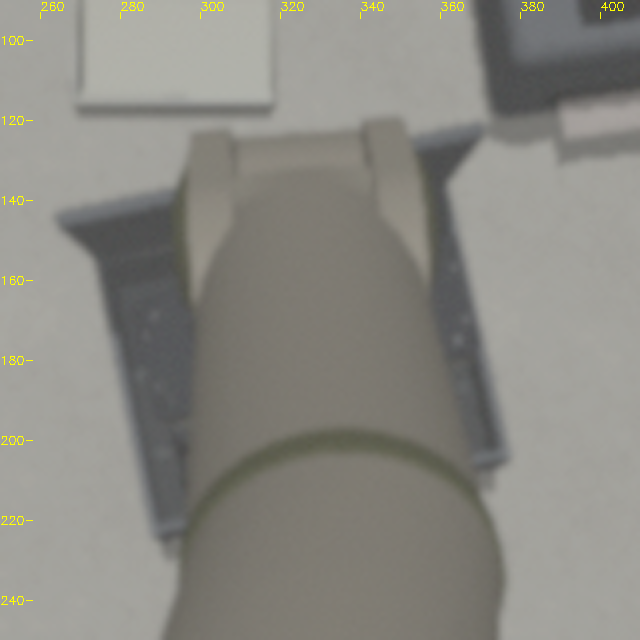

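```bash
python3 - <<'E'
from plan import *
s=bot.sense();p=s['eef_pos']
rad=np.array([np.cos(.12),np.sin(.12),0]); tan=np.array([-rad[1],rad[0],0])
for h in(.25,.28,.3,.32,.35):
  for off in(0,-.06): print(h,off,proj('side',p+[0,0,h]+off*tan)[0], proj('side',p+[0,0,h]+off*tan+.05*rad)[0],'top',proj('top',p+[0,0,h]+.07*rad)[0])
E
```

```text
0.25 0 [337.776   82.1249] [357.5453  79.2062] top [322.2487 125.4183]
0.25 -0.06 [350.1594  91.7794] [370.6577  88.5473] top [322.2487 125.4183]
0.28 0 [338.4514  68.7798] [358.5892  66.0375] top [322.0537 120.6786]
0.28 -0.06 [351.123   77.9657] [372.0174  74.9209] top [322.0537 120.6786]
0.3 0 [338.9165  59.589 ] [359.3077  56.9733] top [321.9148 117.3019]
0.3 -0.06 [351.7878  68.4367] [372.9547  65.5269] top [321.9148 117.3019]
0.32 0 [339.3941  50.1519] [360.0451  47.6706] top [321.768  113.7346]
0.32 -0.06 [352.4713  58.6392] [373.918   55.8733] top [321.768  113.7346]
0.35 0 [340.135   35.5122] [361.1883  33.2481] top [321.5317 107.9893]
0.35 -0.06 [353.5334  43.4141] [375.4139  40.8818] top [321.5317 107.9893]
```

Call:
move_arm([
  {"grip":0.03,"x":-0.006,"y":0.0014,"z":0.03,"turn":0},
  {"grip":0.03,"x":-0.006,"y":0.0014,"z":0.055,"turn":0},
  {"grip":0.03,"x":-0.006,"y":0.0014,"z":0.055,"turn":0},
  {"grip":0.03,"x":-0.006,"y":0.0014,"z":0.055,"turn":0},
  {"grip":0.03,"x":-0.006,"y":0.0014,"z":0.055,"turn":0},
])

```text
clock: 33.98
eef_pos: [0.5729, 0.0035, 0.0966]
eef_rot: [[-0.975, -0.221, 0.002], [-0.221, 0.975, 0.0], [-0.002, -0.0, -1.0]]
force: [0.2, -0.3, -1.3]
width: 0.471
```

```bash
python3 - <<'E'
from plan import *
show(); go(W((-.007,0,.062)),CJ); s=snap("side","m2"); crop(s,270,100,430,260,5,"m2c",.7)
E
```

```text
t 33.98 grasp [0.5729 0.0035 0.1154] case [-0.006   0.0014  0.1154] F [ 0.1502 -0.3286 -1.277 ] w 43.8 q [-0.1187  0.5838  0.0196  2.0562 -0.0223  0.5001  1.711 ]
shift [ 0.0011 -0.0013  0.0534] turn 0.0 jaw now 102.8
```

View pics/m2c.png

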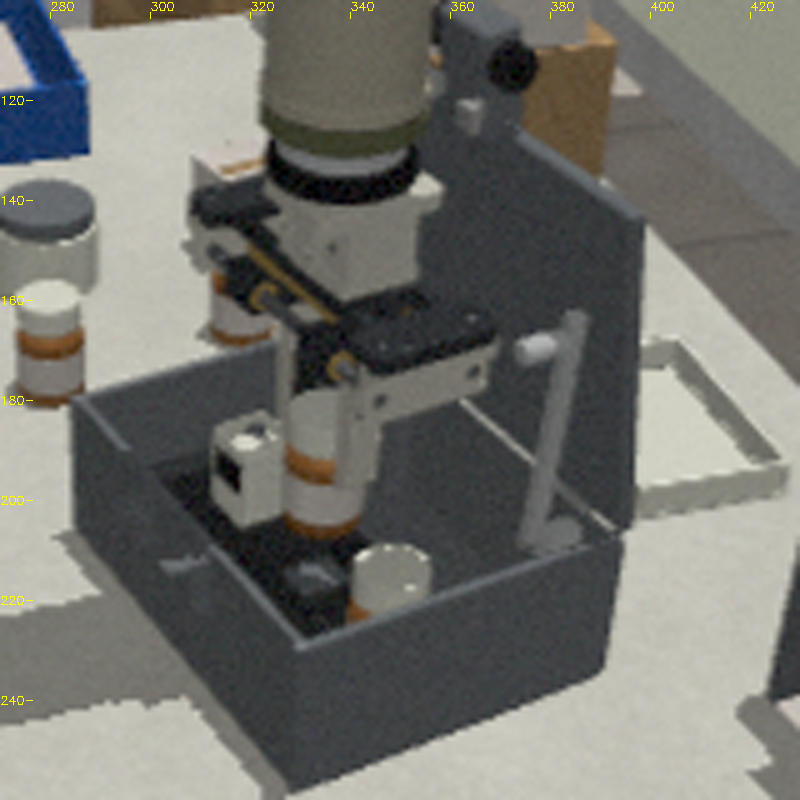

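```bash
python3 - <<'E'
from plan import *
for u in((102,258),(28,222),(158,183),(178,300),(55,333)): print(iW(atz('top',((u[0]+.5)/9-.5+290,(u[1]+.5)/9-.5+160),.076)))
E
```

```text
[-0.0067  0.0702  0.076 ]
[0.0091 0.0901 0.076 ]
[0.0124 0.0485 0.076 ]
[-0.0244  0.0501  0.076 ]
[-0.0263  0.0891  0.076 ]
```

Call:
move_arm([
  {"grip":0.03,"x":0.0008,"y":-0.001,"z":0.0,"turn":0},
  {"grip":0.03,"x":0.0008,"y":-0.001,"z":0.012,"turn":0},
  {"grip":0.03,"x":0.0008,"y":-0.001,"z":0.024,"turn":0},
  {"grip":0.03,"x":0.0008,"y":-0.001,"z":0.036,"turn":0},
  {"grip":0.03,"x":0.0008,"y":-0.001,"z":0.048,"turn":0},
  {"grip":0.03,"x":0.0008,"y":-0.001,"z":0.048,"turn":0},
  {"grip":0.03,"x":0.0008,"y":-0.001,"z":0.048,"turn":0},
])

```text
clock: 34.9
eef_pos: [0.5719, 0.0025, 0.0475]
eef_rot: [[-0.975, -0.221, -0.0], [-0.221, 0.975, -0.0], [0.0, -0.0, -1.0]]
force: [0.0, 0.3, -1.1]
width: 0.467
```

```bash
python3 - <<'E'
from plan import *
show(); go(W((-.007,0,.0608)),CJ)
E
```

```text
t 34.9 grasp [0.5719 0.0025 0.0663] case [-0.0072  0.0006  0.0663] F [ 0.0409  0.2747 -1.0572] w 43.5 q [-0.1133  0.6612  0.0142  2.082  -0.0224  0.3986  1.7127]
shift [-0.0002 -0.0006  0.0055] turn 0.0 jaw now 102.8
```

Down the last 5 mm, release, rise.

Call:
move_arm([
  {"grip":0.03,"x":0,"y":-0.0005,"z":0.003,"turn":0},
  {"grip":0.03,"x":0,"y":-0.0005,"z":0.0055,"turn":0},
  {"grip":0.03,"x":0,"y":-0.0005,"z":0.0055,"turn":0},
  {"grip":0.054,"x":0,"y":-0.0005,"z":0.0055,"turn":0},
  {"grip":0.054,"x":0,"y":-0.0005,"z":0.0055,"turn":0},
  {"grip":0.054,"x":0,"y":-0.0005,"z":0.0055,"turn":0},
  {"grip":0.054,"x":0,"y":-0.0005,"z":-0.03,"turn":0},
  {"grip":0.054,"x":0.01,"y":-0.0005,"z":-0.09,"turn":0},
  {"grip":0.06,"x":0.03,"y":-0.02,"z":-0.13,"turn":0},
  {"grip":0.06,"x":0.06,"y":-0.06,"z":-0.13,"turn":0},
])

```text
clock: 36.15
eef_pos: [0.5284, -0.0685, 0.1807]
eef_rot: [[-0.974, -0.225, 0.007], [-0.225, 0.974, 0.0], [-0.007, -0.001, -1.0]]
force: [-0.1, -1.5, -0.7]
width: 0.641
```

```bash
python3 - <<'E'
from plan import *
show(); go((.5234,-.387,.115),CJ); s=snap("side","n1"); crop(s,270,140,430,260,5,"n1c",.7)
E
```

```text
t 36.15 grasp [ 0.5283 -0.0685  0.1995] case [-0.0654 -0.059   0.1995] F [-0.1338 -1.4657 -0.6594] w 59.6 q [ 0.0072  0.419   0.0213  2.0828 -0.0156  0.6334  1.8367]
shift [ 0.077  -0.3091  0.0844] turn 0.2 jaw now 103.0
```

View pics/n1.png

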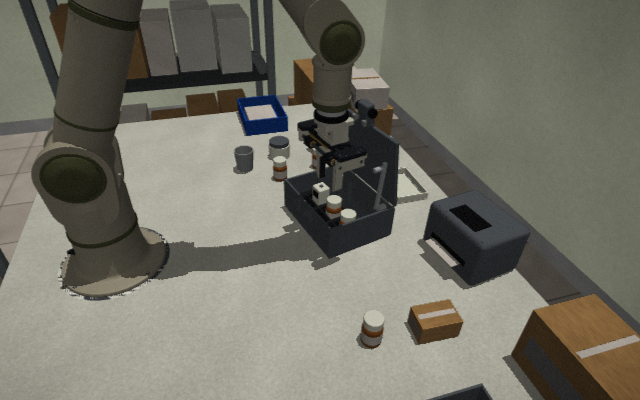

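View pics/n1c.png

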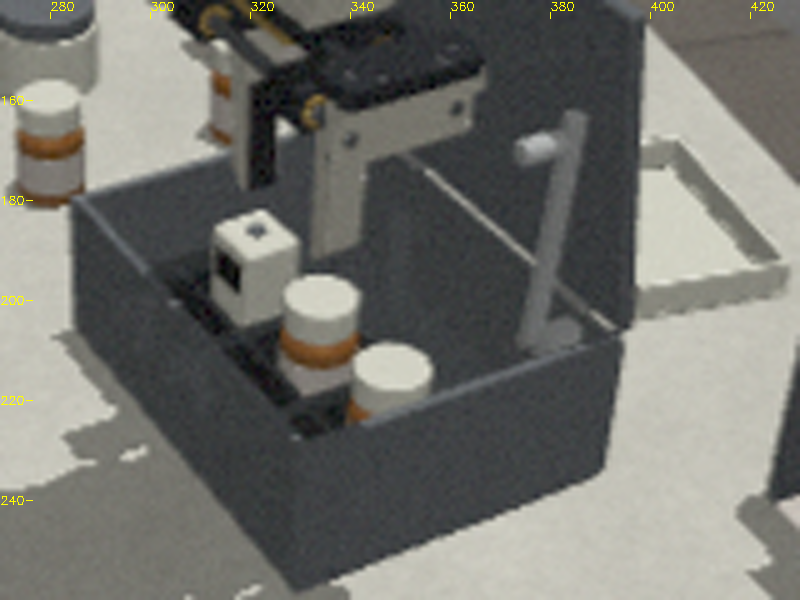

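Call:
move_arm([
  {"grip":0.062,"x":0.015,"y":-0.06,"z":0.0,"turn":0},
  {"grip":0.062,"x":0.03,"y":-0.12,"z":0.0,"turn":0},
  {"grip":0.062,"x":0.045,"y":-0.18,"z":0.01,"turn":0},
  {"grip":0.062,"x":0.06,"y":-0.24,"z":0.03,"turn":0},
  {"grip":0.062,"x":0.075,"y":-0.295,"z":0.06,"turn":0},
  {"grip":0.062,"x":0.077,"y":-0.309,"z":0.084,"turn":0},
  {"grip":0.062,"x":0.077,"y":-0.309,"z":0.084,"turn":0},
  {"grip":0.062,"x":0.077,"y":-0.309,"z":0.084,"turn":0},
  {"grip":0.062,"x":0.077,"y":-0.309,"z":0.084,"turn":0},
])

```text
clock: 37.33
eef_pos: [0.521, -0.3863, 0.0949]
eef_rot: [[-0.975, -0.223, 0.002], [-0.223, 0.975, -0.0], [-0.001, -0.001, -1.0]]
force: [-0.1, -0.1, -0.6]
width: 0.669
```

```bash
python3 - <<'E'
from plan import *
show(); go((.5234,-.3872,.055),CJ); s=snap("side","o1"); crop(s,300,220,460,360,5,"o1c",.7)
E
```

```text
t 37.33 grasp [ 0.521  -0.3863  0.1137] case [-0.1427 -0.3673  0.1137] F [-0.1421 -0.0603 -0.6297] w 62.3 q [ 0.5446  0.6533  0.0096  1.8814 -0.0112  0.6055  2.3575]
shift [-0.002  -0.0014  0.0587] turn 0.1 jaw now 102.9
```

View pics/o1c.png

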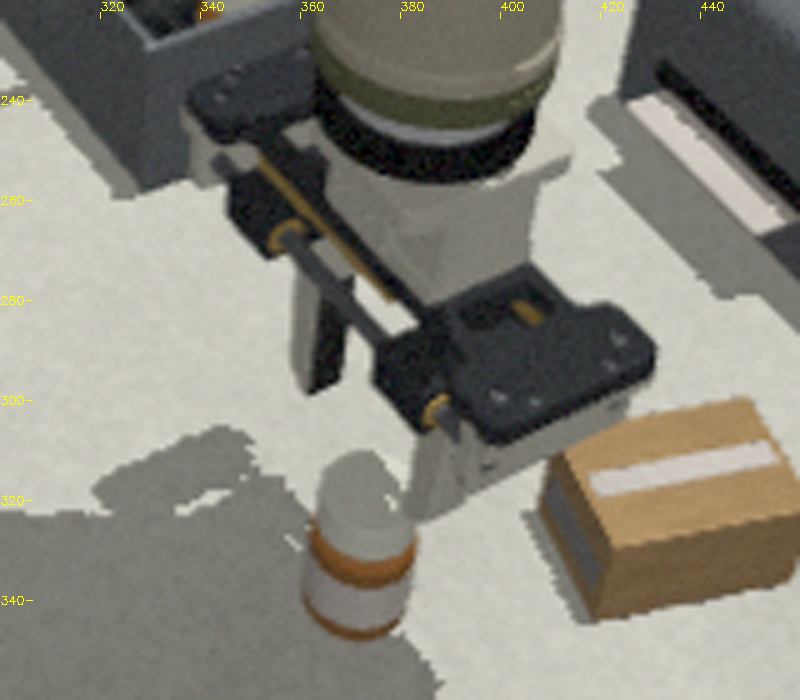

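Call:
move_arm([
  {"grip":0.062,"x":-0.002,"y":-0.001,"z":0.03,"turn":0},
  {"grip":0.062,"x":-0.002,"y":-0.001,"z":0.0585,"turn":0},
  {"grip":0.062,"x":-0.002,"y":-0.001,"z":0.0585,"turn":0},
  {"grip":0.062,"x":-0.002,"y":-0.001,"z":0.0585,"turn":0},
  {"grip":0.03,"x":-0.002,"y":-0.001,"z":0.0585,"turn":0},
  {"grip":0.03,"x":-0.002,"y":-0.001,"z":0.0585,"turn":0},
  {"grip":0.03,"x":-0.002,"y":-0.001,"z":0.0585,"turn":0},
  {"grip":0.03,"x":-0.002,"y":-0.001,"z":0.0585,"turn":0},
], grip_force=25)

```text
clock: 38.38
eef_pos: [0.5226, -0.3885, 0.0359]
eef_rot: [[-0.975, -0.221, 0.001], [-0.221, 0.975, -0.001], [-0.001, -0.001, -1.0]]
force: [-1.2, -0.6, 6.5]
width: 0.467
```

```bash
python3 - <<'E'
from plan import *
show(); go(W((-.064,-.07,.17)),CJ)
E
```

```text
t 38.38 grasp [ 0.5225 -0.3885  0.0547] case [-0.1417 -0.3698  0.0547] F [-1.2453 -0.5679  6.5406] w 43.4 q [ 0.5475  0.7371  0.0073  1.9013 -0.0102  0.5018  2.3559]
shift [-0.0779  0.2997 -0.1155] turn 0.0 jaw now 102.8
```

Call:
move_arm([
  {"grip":0.03,"x":0,"y":0,"z":-0.06,"turn":0},
  {"grip":0.03,"x":-0.01,"y":0.03,"z":-0.115,"turn":0},
  {"grip":0.03,"x":-0.03,"y":0.09,"z":-0.12,"turn":0},
  {"grip":0.03,"x":-0.05,"y":0.15,"z":-0.12,"turn":0},
  {"grip":0.03,"x":-0.065,"y":0.21,"z":-0.12,"turn":0},
  {"grip":0.03,"x":-0.075,"y":0.265,"z":-0.12,"turn":0},
  {"grip":0.03,"x":-0.0779,"y":0.2997,"z":-0.1,"turn":0},
  {"grip":0.03,"x":-0.0779,"y":0.2997,"z":-0.07,"turn":0},
  {"grip":0.03,"x":-0.0779,"y":0.2997,"z":-0.06,"turn":0},
  {"grip":0.03,"x":-0.0779,"y":0.2997,"z":-0.06,"turn":0},
])

```text
clock: 39.62
eef_pos: [0.5314, -0.0792, 0.0947]
eef_rot: [[-0.975, -0.221, -0.001], [-0.221, 0.975, -0.0], [0.001, 0.0, -1.0]]
force: [-0.5, -0.6, -1.9]
width: 0.469
```

```bash
python3 - <<'E'
from plan import *
show(); s=snap("side","p1"); crop(s,270,100,430,260,5,"p1c",.7);go(W((-.064,-.07,.0607)),CJ);
E
```

```text
t 39.62 grasp [ 0.5314 -0.0792  0.1135] case [-0.0647 -0.0702  0.1135] F [-0.5023 -0.6487 -1.8892] w 43.6 q [ 0.0227  0.5585  0.028   2.1355 -0.0336  0.4493  1.8699]
shift [-0.0004  0.0004  0.0534] turn -0.0 jaw now 102.7
```

View pics/p1c.png

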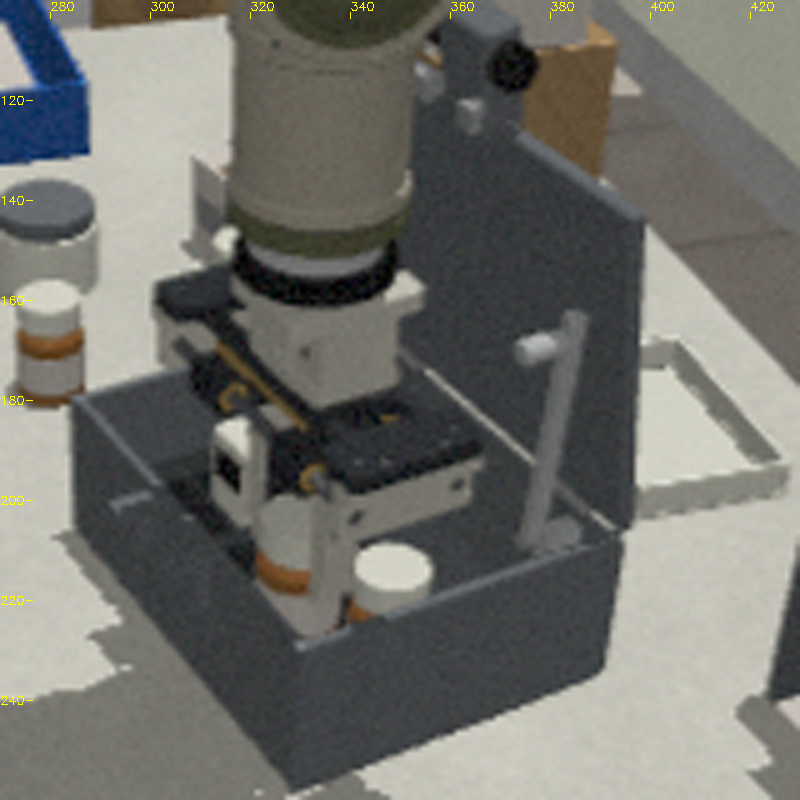

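Call:
move_arm([
  {"grip":0.03,"x":-0.0003,"y":0.0003,"z":0.012,"turn":0},
  {"grip":0.03,"x":-0.0003,"y":0.0003,"z":0.024,"turn":0},
  {"grip":0.03,"x":-0.0003,"y":0.0003,"z":0.036,"turn":0},
  {"grip":0.03,"x":-0.0003,"y":0.0003,"z":0.048,"turn":0},
  {"grip":0.03,"x":-0.0003,"y":0.0003,"z":0.048,"turn":0},
])

```text
clock: 40.3
eef_pos: [0.5313, -0.0782, 0.0459]
eef_rot: [[-0.975, -0.222, -0.002], [-0.222, 0.975, 0.0], [0.002, 0.001, -1.0]]
force: [0.5, -0.9, -1.1]
width: 0.469
```

```bash
python3 - <<'E'
from plan import *
show(); go(W((-.064,-.07,.0607)),CJ);
E
```

```text
t 40.3 grasp [ 0.5313 -0.0782  0.0647] case [-0.0645 -0.0691  0.0647] F [ 0.5358 -0.8877 -1.0763] w 43.6 q [ 0.0268  0.6415  0.0199  2.1607 -0.0357  0.3415  1.8706]
shift [-0.0006 -0.0009  0.004 ] turn 0.0 jaw now 102.8
```

Call:
move_arm([
  {"grip":0.03,"x":-0.0005,"y":-0.0007,"z":0.002,"turn":0},
  {"grip":0.03,"x":-0.0005,"y":-0.0007,"z":0.004,"turn":0},
  {"grip":0.03,"x":-0.0005,"y":-0.0007,"z":0.004,"turn":0},
  {"grip":0.054,"x":-0.0005,"y":-0.0007,"z":0.004,"turn":0},
  {"grip":0.054,"x":-0.0005,"y":-0.0007,"z":0.004,"turn":0},
  {"grip":0.054,"x":-0.0005,"y":-0.0007,"z":0.004,"turn":0},
  {"grip":0.054,"x":-0.0005,"y":-0.0007,"z":-0.03,"turn":0},
  {"grip":0.054,"x":-0.0005,"y":-0.0007,"z":-0.085,"turn":0},
  {"grip":0.06,"x":0.02,"y":0.03,"z":-0.13,"turn":0},
  {"grip":0.06,"x":0.03,"y":0.09,"z":-0.13,"turn":0},
])

```text
clock: 41.55
eef_pos: [0.4839, 0.0018, 0.1801]
eef_rot: [[-0.976, -0.217, 0.006], [-0.217, 0.976, 0.0], [-0.006, -0.001, -1.0]]
force: [0.2, 1.7, -0.8]
width: 0.645
```

```bash
python3 - <<'E'
from plan import *
show(); s=snap("side","q1"); crop(s,270,140,430,260,5,"q1c",.7);crop(s,225,120,345,190,6,"q1l",.7);t=snap("top","q1t");crop(t,165,135,265,270,5,"q1tl",.6)
go((.4787,.2546,.115),CJ)
E
```

```text
t 41.55 grasp [0.4838 0.0018 0.1989] case [-0.0932  0.0194  0.1989] F [ 0.2428  1.7243 -0.7721] w 60.0 q [-0.1562  0.3682  0.0458  2.1867 -0.0288  0.5808  1.6999]
shift [-0.0542  0.2404  0.0823] turn 0.4 jaw now 103.2
```

View pics/q1c.png

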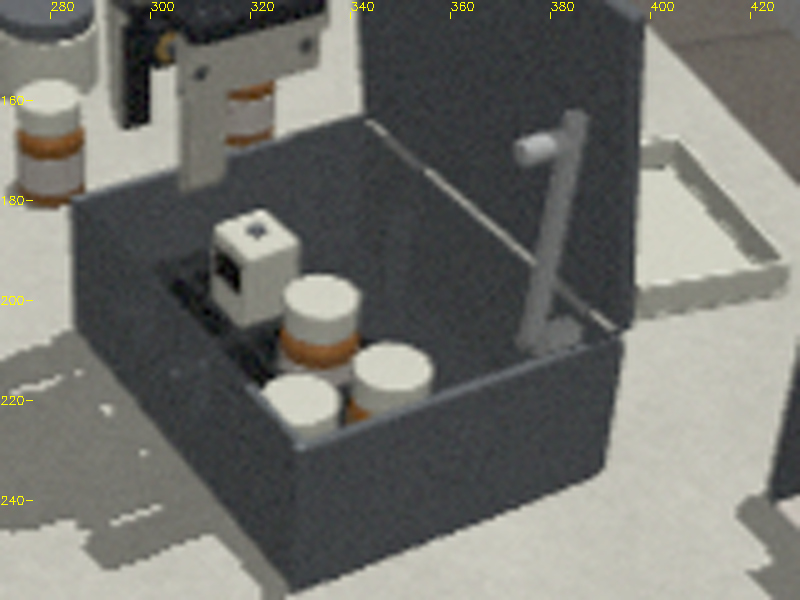

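View pics/q1tl.png

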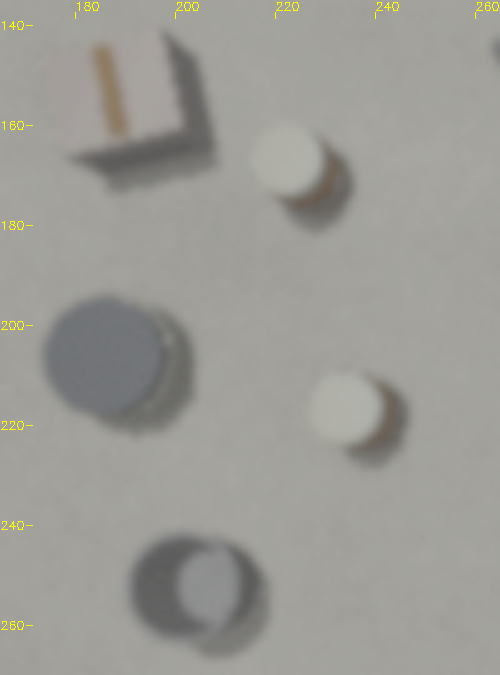

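View pics/q1l.png

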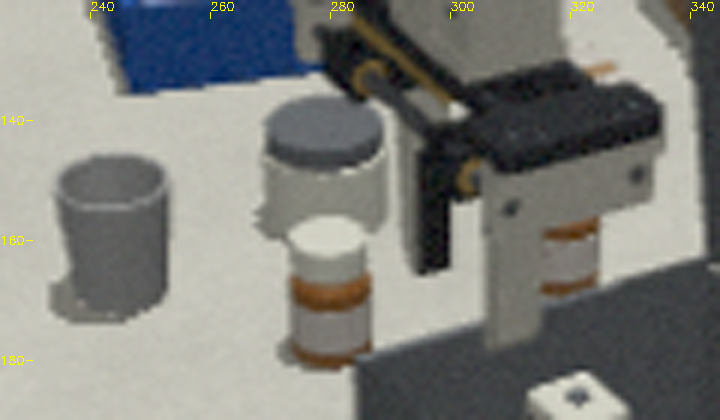

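Call:
move_arm([
  {"grip":0.062,"x":-0.013,"y":0.06,"z":0.0,"turn":0.4},
  {"grip":0.062,"x":-0.027,"y":0.12,"z":0.0,"turn":0.4},
  {"grip":0.062,"x":-0.041,"y":0.18,"z":0.01,"turn":0.4},
  {"grip":0.062,"x":-0.052,"y":0.23,"z":0.05,"turn":0.4},
  {"grip":0.062,"x":-0.0542,"y":0.2404,"z":0.082,"turn":0.4},
  {"grip":0.062,"x":-0.0542,"y":0.2404,"z":0.082,"turn":0.4},
  {"grip":0.062,"x":-0.0542,"y":0.2404,"z":0.082,"turn":0.4},
  {"grip":0.062,"x":-0.0542,"y":0.2404,"z":0.082,"turn":0.4},
])

```text
clock: 42.65
eef_pos: [0.4833, 0.2482, 0.0964]
eef_rot: [[-0.977, -0.213, 0.002], [-0.213, 0.977, 0.001], [-0.002, 0.0, -1.0]]
force: [-0.9, -0.5, 0.6]
width: 0.668
```

```bash
python3 - <<'E'
from plan import *
show(); go((.4787,.2546,.055),CJ); s=snap("side","r1"); crop(s,220,90,345,200,6,"r1c",.7)
E
```

```text
t 42.65 grasp [0.4833 0.2482 0.1152] case [-0.0393  0.2598  0.1152] F [-0.9039 -0.492   0.5978] w 62.1 q [-0.605   0.5598  0.037   2.1237 -0.0436  0.4569  1.2506]
shift [0.0032 0.0072 0.0602] turn -0.5 jaw now 102.3
```

View pics/r1c.png

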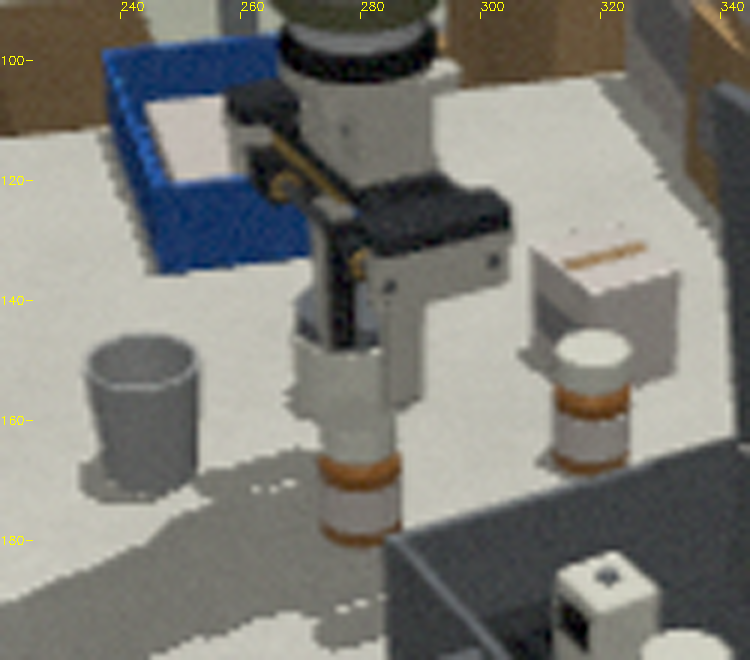

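Call:
move_arm([
  {"grip":0.062,"x":0.003,"y":0.007,"z":0.0,"turn":-0.5},
  {"grip":0.062,"x":0.003,"y":0.007,"z":0.02,"turn":-0.5},
  {"grip":0.062,"x":0.003,"y":0.007,"z":0.06,"turn":-0.5},
  {"grip":0.062,"x":0.003,"y":0.007,"z":0.06,"turn":-0.5},
  {"grip":0.062,"x":0.003,"y":0.007,"z":0.06,"turn":-0.5},
  {"grip":0.03,"x":0.003,"y":0.007,"z":0.06,"turn":-0.5},
  {"grip":0.03,"x":0.003,"y":0.007,"z":0.06,"turn":-0.5},
  {"grip":0.03,"x":0.003,"y":0.007,"z":0.06,"turn":-0.5},
  {"grip":0.03,"x":0.003,"y":0.007,"z":0.06,"turn":-0.5},
], grip_force=25)

```text
clock: 43.82
eef_pos: [0.4783, 0.2558, 0.0359]
eef_rot: [[-0.975, -0.223, 0.001], [-0.223, 0.975, 0.001], [-0.001, 0.001, -1.0]]
force: [-0.6, -0.2, 7.8]
width: 0.472
```

```bash
python3 - <<'E'
from plan import *
show(); go(W((-.064,0.07,.17)),CJ)
E
```

```text
t 43.83 grasp [0.4783 0.2558 0.0547] case [-0.0425  0.2683  0.0547] F [-0.5734 -0.2286  7.8041] w 43.9 q [-0.6122  0.6618  0.0241  2.1553 -0.0466  0.3235  1.2469]
shift [ 0.0219 -0.1982 -0.1154] turn 0.1 jaw now 102.9
```

Call:
move_arm([
  {"grip":0.03,"x":0,"y":0,"z":-0.06,"turn":0},
  {"grip":0.03,"x":0.005,"y":-0.03,"z":-0.115,"turn":0},
  {"grip":0.03,"x":0.012,"y":-0.09,"z":-0.12,"turn":0},
  {"grip":0.03,"x":0.02,"y":-0.15,"z":-0.12,"turn":0},
  {"grip":0.03,"x":0.0219,"y":-0.19,"z":-0.11,"turn":0},
  {"grip":0.03,"x":0.0219,"y":-0.1982,"z":-0.08,"turn":0},
  {"grip":0.03,"x":0.0219,"y":-0.1982,"z":-0.06,"turn":0},
  {"grip":0.03,"x":0.0219,"y":-0.1982,"z":-0.06,"turn":0},
  {"grip":0.03,"x":0.0219,"y":-0.1982,"z":-0.06,"turn":0},
])

```text
clock: 44.95
eef_pos: [0.5009, 0.0576, 0.0956]
eef_rot: [[-0.975, -0.223, 0.0], [-0.223, 0.975, 0.0], [-0.0, 0.0, -1.0]]
force: [-0.2, -0.3, -2.2]
width: 0.471
```

```bash
python3 - <<'E'
from plan import *
show(); s=snap("side","u1"); crop(s,250,100,410,260,5,"u1c",.7);go(W((-.064,.07,.0607)),CJ);
E
```

```text
t 44.95 grasp [0.5009 0.0576 0.1144] case [-0.0642  0.07    0.1144] F [-0.1776 -0.2682 -2.2283] w 43.8 q [-0.2382  0.5305  0.0157  2.2084 -0.0203  0.4024  1.5903]
shift [ 0.0001 -0.      0.0539] turn 0.2 jaw now 102.9
```

View pics/u1c.png

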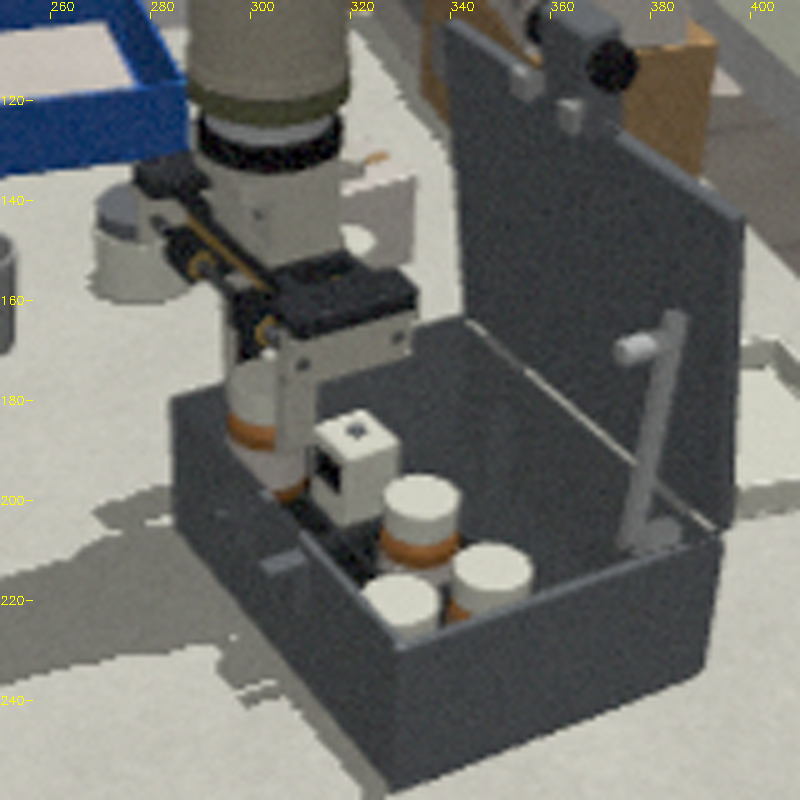

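Call:
move_arm([
  {"grip":0.03,"x":0,"y":0,"z":0.012,"turn":0.2},
  {"grip":0.03,"x":0,"y":0,"z":0.024,"turn":0.2},
  {"grip":0.03,"x":0,"y":0,"z":0.036,"turn":0.2},
  {"grip":0.03,"x":0,"y":0,"z":0.048,"turn":0.2},
  {"grip":0.03,"x":0,"y":0,"z":0.048,"turn":0.2},
])

```text
clock: 45.62
eef_pos: [0.5002, 0.0573, 0.0458]
eef_rot: [[-0.976, -0.22, -0.002], [-0.22, 0.976, -0.0], [0.002, 0.0, -1.0]]
force: [-0.2, -0.0, -0.9]
width: 0.47
```

```bash
python3 - <<'E'
from plan import *
show(); go(W((-.064,.07,.0607)),CJ);
E
```

```text
t 45.62 grasp [0.5002 0.0573 0.0646] case [-0.065   0.0699  0.0646] F [-0.1774 -0.0102 -0.8975] w 43.7 q [-0.2341  0.6216  0.0106  2.2358 -0.022   0.2863  1.588 ]
shift [-0.001   0.0001  0.0039] turn -0.1 jaw now 102.7
```

Call:
move_arm([
  {"grip":0.03,"x":-0.001,"y":0,"z":0.002,"turn":0},
  {"grip":0.03,"x":-0.001,"y":0,"z":0.004,"turn":0},
  {"grip":0.03,"x":-0.001,"y":0,"z":0.004,"turn":0},
  {"grip":0.052,"x":-0.001,"y":0,"z":0.004,"turn":0},
  {"grip":0.052,"x":-0.001,"y":0,"z":0.004,"turn":0},
  {"grip":0.052,"x":-0.001,"y":0,"z":0.004,"turn":0},
  {"grip":0.052,"x":-0.001,"y":0,"z":-0.03,"turn":0},
  {"grip":0.052,"x":-0.001,"y":0,"z":-0.085,"turn":0},
  {"grip":0.058,"x":-0.02,"y":0.04,"z":-0.13,"turn":0},
  {"grip":0.058,"x":-0.04,"y":0.09,"z":-0.13,"turn":0},
])

```text
clock: 46.88
eef_pos: [0.5222, 0.1544, 0.1809]
eef_rot: [[-0.976, -0.217, 0.006], [-0.216, 0.976, 0.002], [-0.007, 0.001, -1.0]]
force: [1.2, 0.1, -0.0]
width: 0.622
```

```bash
python3 - <<'E'
from plan import *
show(); s=snap("side","v1"); crop(s,250,120,410,260,5,"v1c",.7); t=snap("top","v1t"); crop(t,165,130,265,230,6,"v1tc",.6)
go((.618,.2914,.115),CJ)
for u in((175,165),(200,161),(172,155)): print(atz('top',u,.07))
E
```

```text
t 46.88 grasp [0.5221 0.1543 0.1997] case [-0.0222  0.1597  0.1997] F [ 1.1936  0.0943 -0.0284] w 57.9 q [-0.4208  0.4314  0.0397  2.0585 -0.0267  0.6455  1.4256]
shift [-0.1238  0.1051  0.0829] turn 0.3 jaw now 103.1
[0.6214 0.4253 0.07  ]
[0.6332 0.3553 0.07  ]
[0.6499 0.435  0.07  ]
```

View pics/v1c.png

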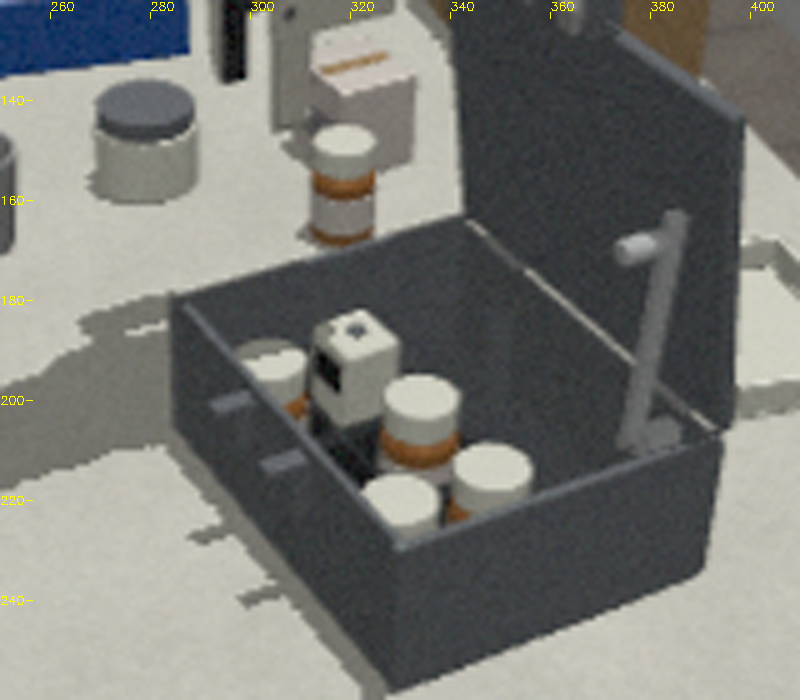

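View pics/v1tc.png

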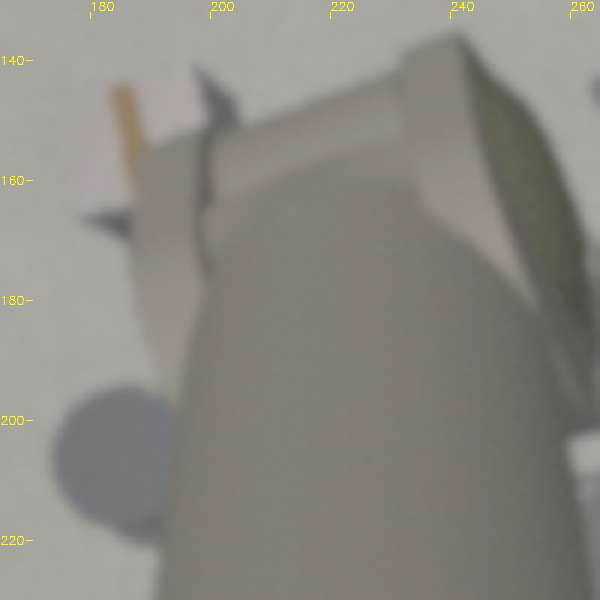

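Call:
move_arm([
  {"grip":0.06,"x":0.0,"y":0.055,"z":0.0,"turn":0.3},
  {"grip":0.06,"x":0.0,"y":0.105,"z":0.0,"turn":0.3},
  {"grip":0.06,"x":-0.03,"y":0.11,"z":0.0,"turn":0.3},
  {"grip":0.06,"x":-0.08,"y":0.11,"z":0.02,"turn":0.3},
  {"grip":0.06,"x":-0.1238,"y":0.107,"z":0.06,"turn":0.3},
  {"grip":0.06,"x":-0.1238,"y":0.1051,"z":0.08,"turn":0.3},
  {"grip":0.06,"x":-0.1238,"y":0.1051,"z":0.08,"turn":0.3},
  {"grip":0.06,"x":-0.1238,"y":0.1051,"z":0.08,"turn":0.3},
  {"grip":0.06,"x":-0.1238,"y":0.1051,"z":0.08,"turn":0.3},
])

```text
clock: 48.1
eef_pos: [0.6177, 0.2841, 0.0987]
eef_rot: [[-0.977, -0.215, 0.002], [-0.215, 0.977, 0.001], [-0.002, 0.001, -1.0]]
force: [-0.1, -0.4, -0.3]
width: 0.645
```

```bash
python3 - <<'E'
from plan import *
show(); s=snap("side","w1"); crop(s,270,80,400,200,6,"w1c",.7)
go((.618,.2914,.055),CJ)
E
```

```text
t 48.1 grasp [0.6176 0.2841 0.1175] case [0.0997 0.2651 0.1175] F [-0.0979 -0.3522 -0.2994] w 60.0 q [-0.5383  0.6785  0.0376  1.8055 -0.0388  0.6564  1.3092]
shift [-0.0017  0.007   0.0624] turn -0.3 jaw now 102.4
```

View pics/w1c.png

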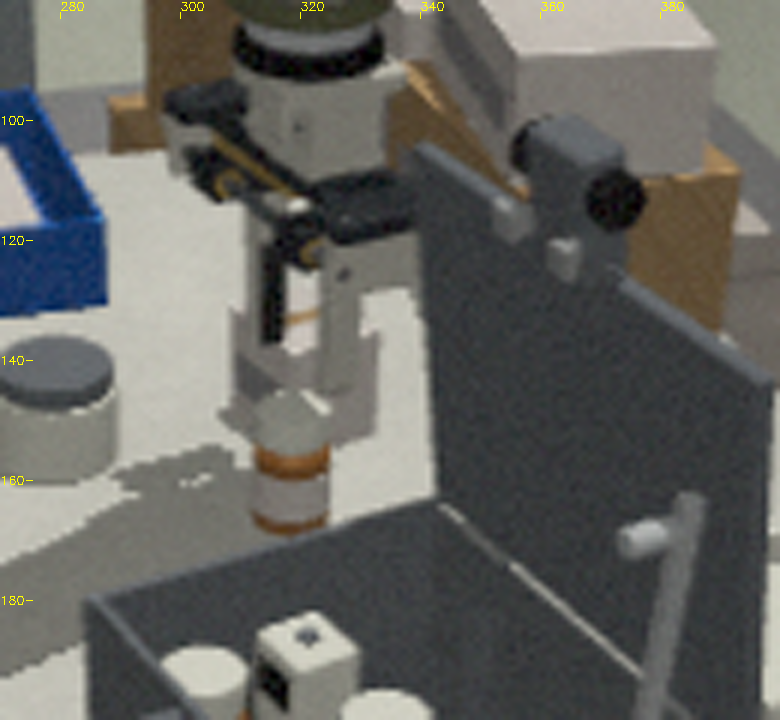

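Call:
move_arm([
  {"grip":0.06,"x":-0.0015,"y":0.007,"z":0.0,"turn":-0.3},
  {"grip":0.06,"x":-0.0015,"y":0.007,"z":0.02,"turn":-0.3},
  {"grip":0.06,"x":-0.0015,"y":0.007,"z":0.06,"turn":-0.3},
  {"grip":0.06,"x":-0.0015,"y":0.007,"z":0.062,"turn":-0.3},
  {"grip":0.06,"x":-0.0015,"y":0.007,"z":0.062,"turn":-0.3},
  {"grip":0.03,"x":-0.0015,"y":0.007,"z":0.062,"turn":-0.3},
  {"grip":0.03,"x":-0.0015,"y":0.007,"z":0.062,"turn":-0.3},
  {"grip":0.03,"x":-0.0015,"y":0.007,"z":0.062,"turn":-0.3},
  {"grip":0.03,"x":-0.0015,"y":0.007,"z":0.062,"turn":-0.3},
], grip_force=25)

```text
clock: 49.28
eef_pos: [0.6183, 0.2913, 0.0362]
eef_rot: [[-0.976, -0.22, 0.002], [-0.22, 0.976, 0.001], [-0.002, 0.001, -1.0]]
force: [-1.2, -0.3, 6.4]
width: 0.474
```

```bash
python3 - <<'E'
from plan import *
show(); go(W((-.064,0,.17)),CJ)
E
```

```text
t 49.27 grasp [0.6183 0.2913 0.055 ] case [0.1019 0.272  0.055 ] F [-1.1585 -0.311   6.3938] w 44.1 q [-0.5424  0.7636  0.0304  1.824  -0.0402  0.5527  1.3062]
shift [ 0.1654 -0.2722 -0.1155] turn -0.1 jaw now 102.7
```

Call:
move_arm([
  {"grip":0.03,"x":0,"y":0.0,"z":-0.06,"turn":0},
  {"grip":0.03,"x":0.03,"y":0.0,"z":-0.11,"turn":0},
  {"grip":0.03,"x":0.085,"y":0.0,"z":-0.12,"turn":0},
  {"grip":0.03,"x":0.135,"y":-0.03,"z":-0.12,"turn":0},
  {"grip":0.03,"x":0.1654,"y":-0.08,"z":-0.12,"turn":0},
  {"grip":0.03,"x":0.1654,"y":-0.14,"z":-0.12,"turn":0},
  {"grip":0.03,"x":0.1654,"y":-0.2,"z":-0.12,"turn":0},
  {"grip":0.03,"x":0.1654,"y":-0.255,"z":-0.12,"turn":0},
  {"grip":0.03,"x":0.1654,"y":-0.2722,"z":-0.1,"turn":0},
  {"grip":0.03,"x":0.1654,"y":-0.2722,"z":-0.08,"turn":0},
])

```text
clock: 50.52
eef_pos: [0.5165, -0.0134, 0.1149]
eef_rot: [[-0.976, -0.216, 0.001], [-0.216, 0.976, -0.001], [-0.001, -0.001, -1.0]]
force: [0.4, 1.0, -1.5]
width: 0.468
```

Call:
move_arm([
  {"grip":0.03,"x":0,"y":0.0,"z":0.012,"turn":0},
  {"grip":0.03,"x":0,"y":0.0,"z":0.02,"turn":0},
  {"grip":0.03,"x":0,"y":0.0,"z":0.02,"turn":0},
  {"grip":0.03,"x":0,"y":0.0,"z":0.02,"turn":0},
])

```text
clock: 51.02
eef_pos: [0.5164, -0.0107, 0.0955]
eef_rot: [[-0.975, -0.22, 0.001], [-0.22, 0.975, 0.0], [-0.001, -0.0, -1.0]]
force: [-0.3, -0.8, -1.2]
width: 0.467
```

```bash
python3 - <<'E'
from plan import *
show(); s=snap("side","x1"); crop(s,250,100,410,260,5,"x1c",.7);go(W((-.064,0,.061)),CJ);
E
```

```text
t 51.02 grasp [ 0.5164 -0.0107  0.1143] case [-0.0642 -0.      0.1143] F [-0.3413 -0.7914 -1.2038] w 43.4 q [-0.0972  0.5401  0.0114  2.1816 -0.0144  0.4193  1.7186]
shift [-0.0002  0.0002  0.0533] turn -0.0 jaw now 102.7
```

View pics/x1c.png

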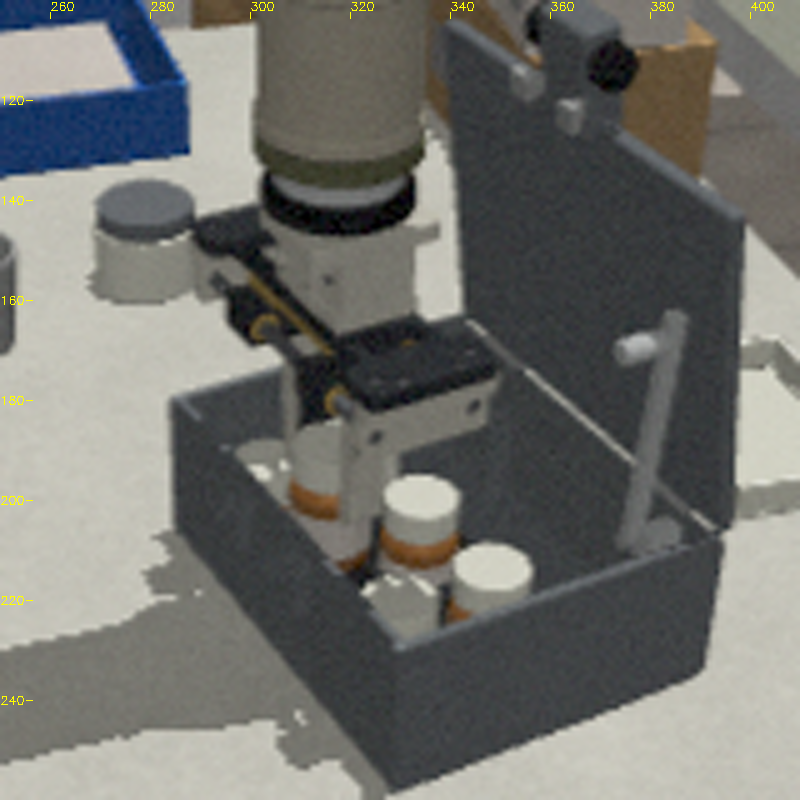

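Call:
move_arm([
  {"grip":0.03,"x":0,"y":0,"z":0.012,"turn":0},
  {"grip":0.03,"x":0,"y":0,"z":0.024,"turn":0},
  {"grip":0.03,"x":0,"y":0,"z":0.036,"turn":0},
  {"grip":0.03,"x":0,"y":0,"z":0.048,"turn":0},
  {"grip":0.03,"x":0,"y":0,"z":0.048,"turn":0},
])

```text
clock: 51.7
eef_pos: [0.5155, -0.0111, 0.0458]
eef_rot: [[-0.976, -0.22, -0.002], [-0.22, 0.976, -0.0], [0.002, 0.0, -1.0]]
force: [-0.0, 0.4, -0.9]
width: 0.47
```

```bash
python3 - <<'E'
from plan import *
show(); go(W((-.064,0,.061)),CJ);
E
```

```text
t 51.7 grasp [ 0.5155 -0.011   0.0646] case [-0.0651 -0.0002  0.0646] F [-0.0205  0.4017 -0.8976] w 43.7 q [-0.0935  0.6285  0.0071  2.2083 -0.0139  0.3069  1.7179]
shift [-0.0012  0.0002  0.0036] turn -0.1 jaw now 102.7
```

Call:
move_arm([
  {"grip":0.03,"x":-0.001,"y":0,"z":0.002,"turn":0},
  {"grip":0.03,"x":-0.001,"y":0,"z":0.0038,"turn":0},
  {"grip":0.03,"x":-0.001,"y":0,"z":0.0038,"turn":0},
  {"grip":0.051,"x":-0.001,"y":0,"z":0.0038,"turn":0},
  {"grip":0.051,"x":-0.001,"y":0,"z":0.0038,"turn":0},
  {"grip":0.051,"x":-0.001,"y":0,"z":0.0038,"turn":0},
  {"grip":0.051,"x":-0.001,"y":0,"z":-0.03,"turn":0},
  {"grip":0.051,"x":-0.001,"y":0,"z":-0.085,"turn":0},
  {"grip":0.051,"x":-0.001,"y":-0.03,"z":-0.13,"turn":0},
  {"grip":0.051,"x":0.01,"y":-0.09,"z":-0.15,"turn":0},
])

```text
clock: 52.95
eef_pos: [0.5279, -0.0983, 0.1994]
eef_rot: [[-0.974, -0.225, 0.005], [-0.225, 0.974, 0.001], [-0.005, -0.0, -1.0]]
force: [0.7, -0.6, -0.7]
width: 0.549
```

Call:
move_arm([
  {"grip":0.06,"x":0.01,"y":-0.06,"z":0.0,"turn":0},
  {"grip":0.06,"x":0.03,"y":-0.12,"z":0.0,"turn":0},
  {"grip":0.06,"x":0.04,"y":-0.18,"z":0,"turn":0},
  {"grip":0.06,"x":0.05,"y":-0.24,"z":0.0,"turn":0},
  {"grip":0.06,"x":0.05,"y":-0.29,"z":0.0,"turn":0},
  {"grip":0.06,"x":0.05,"y":-0.29,"z":0.0,"turn":0},
])

```text
clock: 53.7
eef_pos: [0.54, -0.3979, 0.196]
eef_rot: [[-0.977, -0.215, -0.0], [-0.215, 0.977, -0.002], [0.001, -0.002, -1.0]]
force: [0.3, 1.1, 0.3]
width: 0.645
```

```bash
python3 - <<'E'
from plan import *
show(); s=snap("side","y1"); t=snap("top","y1t"); crop(t,260,110,400,240,5,"y1c",.6)
E
```

```text
t 53.7 grasp [ 0.54   -0.3979  0.2148] case [-0.1267 -0.3828  0.2148] F [0.2914 1.0589 0.323 ] w 60.0 q [ 0.5274  0.5557  0.034   1.7558 -0.0219  0.8297  2.3581]
```

View pics/y1.png

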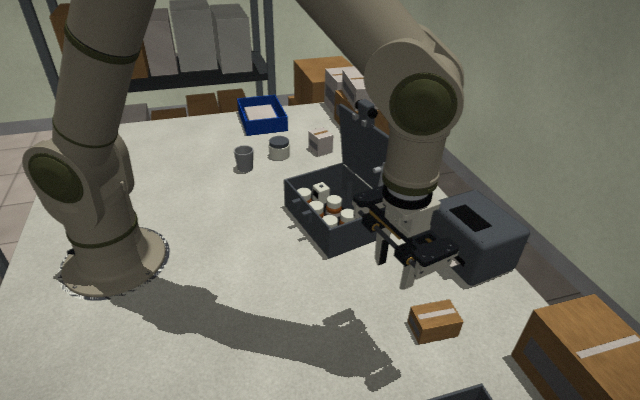

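View pics/y1c.png

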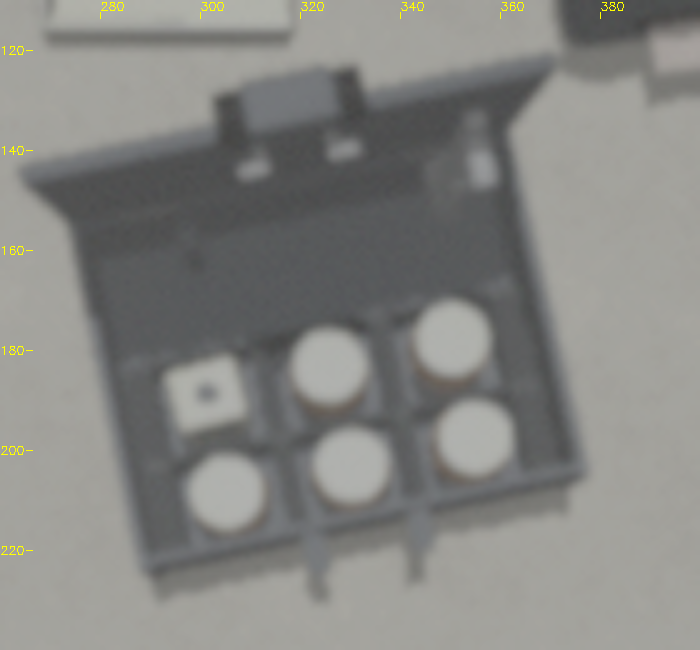

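View pics/y1t.png

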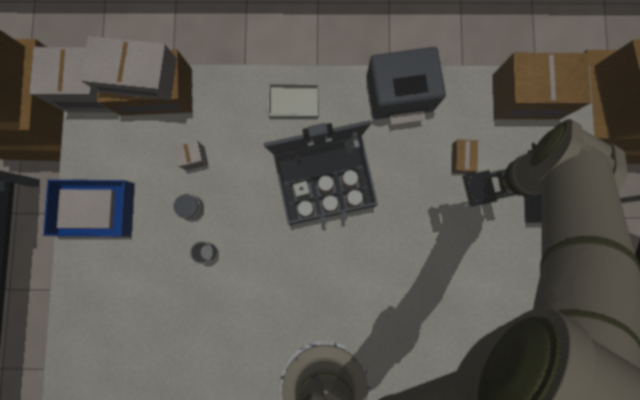

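```bash
python3 - <<'E'
from plan import *
for u in((330,367),(452,340),(227,491),(351,467),(474,439),(207,392)): print(iW(atz('top',((u[0]+.5)/5-.5+260,(u[1]+.5)/5-.5+110),.076)))
a=cv2.imread("pics/a_top.png").astype(int);b=cv2.imread("pics/y1t.png").astype(int)
for n,(x0,y0,x1,y1) in dict(left=(160,135,215,270),flat=(450,135,482,178)).items(): print(n,abs(a-b)[y0:y1,x0:x1].mean())
print(bot.sense()['force']); bot.sign_off()
E
```

```text
[-0.0071  0.0003  0.076 ]
[-0.0069 -0.069   0.076 ]
[-0.0623  0.0704  0.076 ]
[-0.064   0.0009  0.076 ]
[-0.0634 -0.0686  0.076 ]
[-0.0061  0.0698  0.076 ]
left 7.376835016835017
flat 9.051841085271318
[-0.926   0.9487 -0.3441]
the job is handed in; nothing more can be done
```

The case is ready for delivery: I pinched the catch open, leaned the lid back, raised the stay and rested the lid on it. Then I stood all five brown bottles upright, one in each free cell. I signed off at about 54 s.

**Last checks (final pictures, taken before hand-in):**
- **Bottles:** the cap centres lie within about 2 mm of the five cell middles, taking the text's height of 76 mm for the caps.
- **Logger:** it stands in its back left cell, about 1 mm from the middle of the cell.
- **Lid and stay:** the lid is still propped on the raised stay, and the arm is clear of everything.
- **Other things on the table:** the jar, cup and both cartons look unmoved by eye. A pixel comparison with the first picture did not settle this: it gave mean differences of 7 to 9 grey levels, which I put down to lighting but did not investigate.

**Where measurements disagreed:** the picture fit put the case about 1 mm off from what I felt by touching its front wall and gripping the catch. I used the touch values for placing the bottles. With the first bottle in its cell I moved it to both sides until it touched, and that agreed with the touch values.

I saw no bottle move aside in any of my pictures.

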